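# Gauge a leaning blind socket and kit the matching stud

## Task

Measure how deep the blind socket in the leaning mount block is: take the depth rod from its stand, lower it in your grip into the socket until it touches the bottom, pause there, then let go and leave it standing for the fitter to check. Then take the one stud whose shank is as long as the socket is deep and stand it upright on its head in the kit tray. Do not lift a stud before the rod is in the socket, leave the two other studs standing where they are, and do not push the brush or the marker about.

Things in the scene. Friction and masses are not known exactly. Their poses are not given: they have to be found in the camera images.
- mount_block: Fixed grey cast mount block: foot 130 x 120 x 12 mm (53 mm to -x and 77 mm to +x of the origin), on it a body 60 x 110 x 84 mm leaning 30 degrees from vertical towards the block's own -x (roughly towards the robot). Origin on the table under the socket mouth, z up; turned up to 0.3 rad. Highest edge 117 mm above the table.
- socket: Leaning body of the mount block. Origin at the centre of the mouth of its blind socket, 99 mm above the table; z runs out of the mouth along the bore (30 degrees from vertical), square to the flat face (60 x 110 mm; screw heads 3 mm high near its corners). Round bore 15 mm wide, 3 mm countersink, flat floor 36, 52 or 68 mm below the face: not told, differs from run to run, must be probed.
- depth_rod: Loose steel depth rod, 90 g, 144 mm long: shaft 10 mm thick, 100 mm long, flat lower end; above it a dark round handle 20 mm thick, 44 mm long (100 to 144 mm from the lower end). Black rings 36, 52 and 68 mm from the lower end. The polished shaft slides freely in the bore when let go. Starts upright in its stand. Origin at the lower end, z towards the handle.
- rod_tip (a point): Centre of the flat lower end of the depth rod (same as its origin).
- rod_top (a point): Centre of the upper end of the rod's handle, 144 mm from the lower end.
- rod_stand: Fixed wooden block 56 x 56 x 55 mm with a hole 13 mm wide and 45 mm deep in the middle of its top, in which the rod stands (lower end 10 mm above the table). Origin at the centre of its underside.
- stud_36: Loose steel stud, 60 g, standing on its round head (28 mm wide, 10 mm high) on the table; above it the shank, 14 mm thick and 36 mm long. Origin at the centre of the underside of the head, z up along the shank. The three studs differ only in shank length and start in a row at random places.
- stud_52: As stud_36, with a shank 52 mm long.
- stud_68: As stud_36, with a shank 68 mm long.
- kit_tray: Fixed open aluminium tray, outside 90 (x) x 110 (y) x 16 mm high, walls and floor 4 mm thick, so the inner floor is 4 mm above the table. Origin at the centre of its underside; turns up to 0.2 rad about z.
- brush: Bystander: loose flat paint brush with a red handle, 165 mm long, 26 mm wide, 12 mm high, lying between the studs and the mount block. Origin at the middle of its underside.
- pen: Bystander: loose grey marker pen, 135 mm long, 18 mm thick, lying at the robot's edge of the table. Origin at the middle of its underside.
Mind the look-alikes: they are no part of the job. Leave any red or yellow look-alike of the stud_52 alone.

How it is judged:
By the outcome, as a careful person would: the job done as asked, in the order asked, and still so for the second after the job is handed in, with the robot touching nothing.
It also fails if it takes over 56 s, if anything falls off the work surface, if the arm or the gripper's body presses on something with over 40 N, if the wrist force passes 120 N, or if a joint passes its speed limit or range.

## Robot

A 7-joint arm with a two-finger parallel gripper is mounted at the origin on a cart in front of the work surface, level with it; the furniture and walls round the work are solid. World frame = base frame: x ahead of the robot, y to its left, z up, the work surface at z = 0. Lengths are in m, angles in degrees, forces in N, time in s.
With the tool pointing down it reaches from about 0.425 to 1.025 m from the base axis. Payload 3.6 kg.
Tool frame: the origin (TCP) lies on the centre line of the jaws, within the pads' length; the fingertips stand 14 mm ahead of it and the grasp point (between the pads) lies 5 mm behind it (nose_length is the distance from the TCP to the fingertips, in m); x points along the fingers, y is the direction in which the jaws open and shut, and the axes are right-handed (so a half turn about x gives the same grasp; the last joint's range is limited). The gripper opens to 85 mm and grips with 20 to 120 N. Pads are 22 mm wide; open, the fingers measure 114 mm over their backs; the gripper's body (76 mm by 85 mm) begins 54 mm behind the grasp point. The pads swing forward as they close: fully open they stand 13 mm farther back than shut.
Start: joints at [-70.617, 33.873, 2.773, 92.16, -1.908, 54.013, -1.931], TCP at [0.303, 0.658, 0.245] pointing down, gripper open.
Joint ranges: [-153.93, 153.93], [-27.13, 128.08], [-72.61, 78.16], [10.71, 143.7], [-87.88, 267.88], [4.46, 118.87], [-176.78, 176.78]. Speed limits (degrees/s): [147.25, 147.25, 180, 180, 180, 180, 180].

## Interface

Orientations are given as a 3x3 rotation matrix whose columns are the frame's x, y, z axes.
In Python, from station import * gives the robot as it stands.
- The arm moves only by the tool step_arm, never from a script. Its argument "rows" is a list that holds one entry, the list of rows, each a list of 7 numbers: the turn, a rotation vector about the tool's x, y, z in rad, then the shift along the tool's x, y, z in cm, then the opening, from -1 (shut) to 1 (fully open), so that 0 is half open. A call has 1 to 5 rows; each row shifts and turns the pose as measured when the row begins, along the tool's axes as they then stand; what a row does not reach is not made up. A row lasts 1/10 s, in which the tool goes at most 50 mm and 8.59 degrees, less where a joint would pass 70% of its speed; a pose out of reach is approached as far as the arm can. A call is refused whole if a number of a shift passes 5 or a number of a turn 0.15, either way. A call with a gripper value outside its range is refused whole. The fingers move at their own pace and stop on an object; the grip force is fixed at half the most. Time passes only in rows, so rows that do not move let the fingers close. It gives the time, the measured TCP pose, the force and the opening at its end, in the units of the state.
- get_obs(): the state, without advancing time (a new reading comes with each control period).
- grab_frame(name): name is "scene" or "top"; returns a dict with "img" (480x640x3 uint8, blue, green, red), "z_map" (480x640 float32, m along the optical axis (not along the pixel's ray), 0 where there is no reading), "fx", "fy", "cx", "cy" (pixels), "origin" and "orientation" of the camera in the world. Camera axes: x right, y up, looking along -z (the intrinsics and any distortion apply to the point x, -y, -z); pixel columns grow to the right and rows downward; lengths in m; the calibration is good to about 2 mm. A picture is of the moment at which its call begins.
- job_done(): hands the job in, once; it reports no verdict.
The state is a dict: "t": time; "qpos": joint angles; "qvel": joint speeds; "effort": joint torques, N m; "tcp_pos": TCP position; "ee_rot": TCP orientation; "force": force on the tool from outside, world axes, zero at the start; "ft_torque": the same for the moment, N m; "finger_gap": finger opening in m.
Only numpy, scipy, OpenCV 4.12 (cv2) and the standard library are available. Lean on these libraries where they do the work, as an engineer would, in place of code of your own. Each camera call takes 0.05 s, during which the arm holds its last target.

## Working session

There is one attempt and no reset: what is moved stays moved. The work goes in short steps, Python scripts to look and compute and a tool call to move; the robot and the scene stay as the last step left them, time stands still between calls to the robot, and variables do not carry over. Pictures are saved under pics/ and viewed, and the job is handed in when it is done.

Besides the shell and the picture viewer there is one more tool, called after "Emit:" as name(argument=value, ...), one argument or row to a line, values as JSON. step_arm: Moves the arm, as the interface text tells. Its arguments: {"type":"object","properties":{"rows":{"type":"array","items":{"type":"array","items":{"type":"array","items":{"type":"number"}}}}},"required":["rows"]}

```bash
ls; mkdir -p pics; python3 - <<'E'
from station import *
import cv2,numpy as np
o=get_obs();print({k:np.round(v,3) for k,v in o.items()})
for n in("scene","top"):
    f=grab_frame(n);cv2.imwrite(f"pics/{n}0.png",f["img"]);np.savez(f"{n}0.npz",**f)
    print(n,f["fx"],f["fy"],f["cx"],f["cy"],f["origin"],f["orientation"],f.keys())
E
```

```text
pics
{'t': np.float64(0.0), 'qpos': array([-70.617,  33.923,   2.768,  92.236,  -1.908,  54.011,  -1.929]), 'qvel': array([ 0.05 ,  0.03 , -0.031,  0.033, -0.017, -0.108,  0.001]), 'effort': array([-0.0000e+00, -5.4870e+01,  1.5470e+00, -1.9812e+01,  9.0000e-03,
        9.0000e-03, -0.0000e+00]), 'tcp_pos': array([0.303, 0.658, 0.244]), 'ee_rot': array([[-0.001,  0.418,  0.908],
       [-0.002,  0.908, -0.418],
       [-1.   , -0.002,  0.   ]]), 'force': array([-0.209, -0.06 , -0.74 ]), 'ft_torque': array([0.036, 0.021, 0.038]), 'finger_gap': np.float64(0.086)}
scene 487.60323560120975 487.60323560120975 322.80378265171464 245.29093592147035 [-0.15224423 -0.21025396  0.46855287] [[ 0.47927098  0.34755076 -0.80592047]
 [-0.87739883  0.21242758 -0.43016953]
 [ 0.02169399  0.91328144  0.406751  ]] dict_keys(['img', 'z_map', 'fx', 'fy', 'cx', 'cy', 'origin', 'orientation'])
top 609.1341611364303 609.1341611364303 317.9763485680715 233.37718982310187 [0.2847755  0.14852028 1.35305648] [[ 9.38503431e-04  9.82157203e-01 -1.88059427e-01]
 [-9.99979047e-01 -2.82788868e-04 -6.46724765e-03]
 [-6.40503498e-03  1.88061557e-01  9.82136358e-01]] dict_keys(['img', 'z_map', 'fx', 'fy', 'cx', 'cy', 'origin', 'orientation'])
```

View pics/scene0.png

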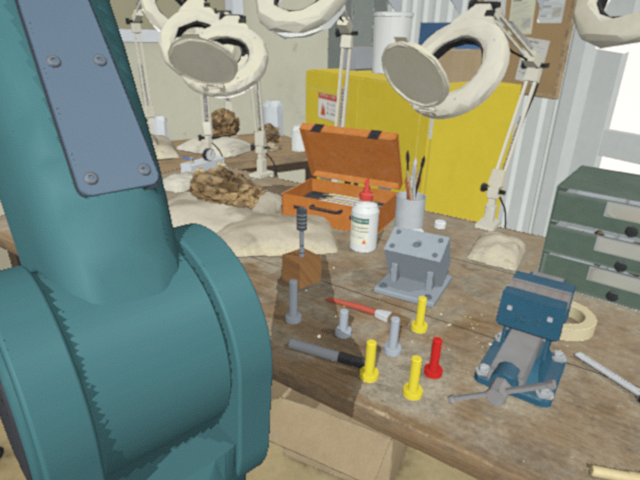

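View pics/top0.png

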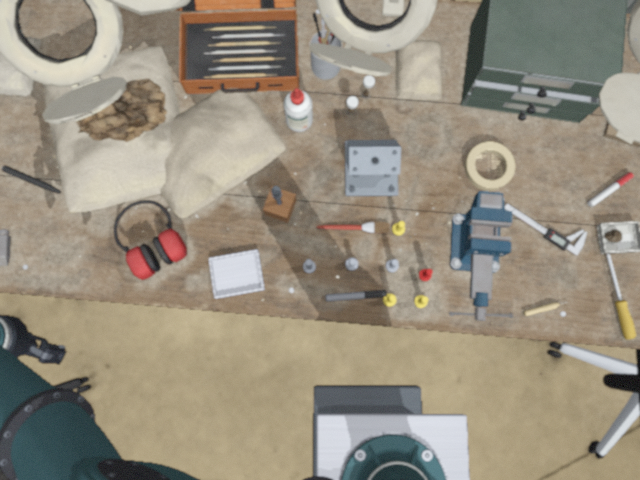

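The scene view shows the rod in its stand at (300,235), the block at (415,265) and the studs at (293,300), (343,323) and (393,335), which are long, short and medium. The top view shows the tray at (236,273), the stand at (279,203), the mouth near (375,160) and the studs at (309,267), (352,264) and (392,265).

```bash
cat > h.py <<'E'
import numpy as np,cv2
def load(n): return dict(np.load(n+'.npz'))
def pts(f):
    v,u=np.mgrid[0:480,0:640]; z=f["z_map"]
    c=np.stack([(u-f["cx"])/f["fx"]*z,-(v-f["cy"])/f["fy"]*z,-z],-1)
    return c@f["orientation"].T+f["origin"]
def ray(f,u,v):
    d=f["orientation"]@np.array([(u-f["cx"])/f["fx"],-(v-f["cy"])/f["fy"],-1.]); return f["origin"],d
def onz(f,u,v,z):
    o,d=ray(f,u,v); return o+d*(z-o[2])/d[2]
def proj(f,p):
    c=(np.asarray(p)-f["origin"])@f["orientation"]; return f["cx"]+f["fx"]*c[0]/-c[2], f["cy"]-f["fy"]*c[1]/-c[2]
E
python3 - <<'E'
from h import *
for n,(x0,x1,y0,y1),k,o in [("top0",(200,440,130,310),3,"a"),("scene0",(260,480,190,410),2.7,"b"),("top0",(335,415,130,205),8,"c"),("top0",(255,305,175,225),11,"d")]:
    f=load(n);im=f["img"][y0:y1,x0:x1];cv2.imwrite(f"pics/crop_{o}.png",cv2.resize(im,None,fx=k,fy=k,interpolation=cv2.INTER_CUBIC))
f=load("top0");P=pts(f)
print((f["z_map"]==0).mean())
for u,v in [(309,267),(352,264),(392,265),(236,273),(279,203),(274,192),(375,160),(345,228),(350,296),(330,250)]: print(u,v,P[v,u].round(4))
E
```

```text
0.003942057291666667
309 267 [0.4605 0.1764 0.0497]
352 264 [0.4677 0.0834 0.0452]
392 265 [ 0.4641 -0.0018  0.0557]
236 273 [0.453  0.3398 0.0059]
279 203 [0.5998 0.2421 0.0607]
274 192 [0.2848 0.1485 1.3531]
375 160 [0.6921 0.0326 0.0769]
345 228 [0.5534 0.0968 0.0141]
350 296 [0.4011 0.087  0.0161]
330 250 [ 0.5059  0.1303 -0.0008]
```

```bash
python3 - <<'E'
from h import *
f=load("top0");P=pts(f)
Z=P[...,2]
def comp(mask,name):
    n,l,s,c=cv2.connectedComponentsWithStats(mask.astype(np.uint8))
    for i in range(1,n):
        if s[i,4]>=12:
            m=l==i; print(name,s[i,:5],c[i].round(1),P[m].mean(0).round(4),"zmax",Z[m].max().round(4), "p90",np.percentile(Z[m],90).round(4))
roi=np.zeros((480,640),bool);roi[130:310,200:440]=1
comp(roi&(Z>0.02)&(Z<0.3),"z>20")
comp(roi&(Z>0.12)&(Z<0.3),"z>120")
g=load("scene0");Q=pts(g);roi=np.zeros((480,640),bool);roi[190:410,275:480]=1
P=Q;Z=P[...,2]
comp(roi&(Z>0.02)&(Z<0.3)&(P[...,0]<.8),"sc z>20")
E
```

```text
z>20 [ 200  130   79   76 3756] [231.1 156.4] [0.714  0.3533 0.0363] zmax 0.0539 p90 0.0456
z>20 [ 346  140   55   37 1851] [372.9 157.2] [0.6932 0.0386 0.0934] zmax 0.12 p90 0.1113
z>20 [262 186  34  35 766] [278.6 203.2] [0.5975 0.2424 0.0672] zmax 0.1608 p90 0.1473
z>20 [396 221   8  10  59] [399.6 225.5] [ 0.5511 -0.0207  0.0525] zmax 0.068 p90 0.0648
z>20 [305 259   7  10  57] [308.  263.6] [0.4654 0.1781 0.0677] zmax 0.0845 p90 0.0813
z>20 [349 259   6   7  39] [351.4 262.1] [0.4721 0.0845 0.0439] zmax 0.052 p90 0.0499
z>20 [389 259   9  10  55] [393.  263.5] [ 0.4678 -0.0043  0.0525] zmax 0.0673 p90 0.065
z>20 [423 269   9   9  57] [426.9 272.7] [ 0.4478 -0.0766  0.0529] zmax 0.0685 p90 0.0657
z>20 [387 295   8   8  46] [390.5 298.3] [0.3928 0.0029 0.0559] zmax 0.0657 p90 0.0647
z>20 [418 296  10   8  54] [422.5 299.9] [ 0.3895 -0.0649  0.055 ] zmax 0.0675 p90 0.0645
z>120 [271 186  10  14 112] [275.5 192.2] [0.601  0.2433 0.1479] zmax 0.1608 p90 0.1569
sc z>20 [350 204  23  41 796] [360.9 224.5] [0.7901 0.1968 0.0663] zmax 0.1125 p90 0.102
sc z>20 [ 275  207   58   73 2553] [
[... 188 characters left out ...]
5 295.3] [0.4635 0.1747 0.0512] zmax 0.0781 p90 0.0762
sc z>20 [416 296  11  26 204] [420.6 308.2] [ 0.5487 -0.0249  0.043 ] zmax 0.0625 p90 0.0606
sc z>20 [339 309   9  17 133] [343.4 317. ] [0.4699 0.0802 0.035 ] zmax 0.0468 p90 0.0453
sc z>20 [389 317  11  27 225] [393.7 329.6] [ 0.4649 -0.009   0.0435] zmax 0.0626 p90 0.0608
sc z>20 [430 337  12  28 262] [435.3 350.5] [ 0.4446 -0.0813  0.0437] zmax 0.0623 p90 0.0607
sc z>20 [365 340  11  29 268] [370.  353.7] [ 0.3896 -0.0019  0.0436] zmax 0.063 p90 0.0609
sc z>20 [409 356  12  30 289] [414.5 370.3] [ 0.3858 -0.0697  0.0439] zmax 0.0627 p90 0.061
sc z>20 [447 392  33  12 212] [462.2 397. ] [ 0.3593 -0.1407  0.0489] zmax 0.0651 p90 0.0599
```

View pics/crop_a.png

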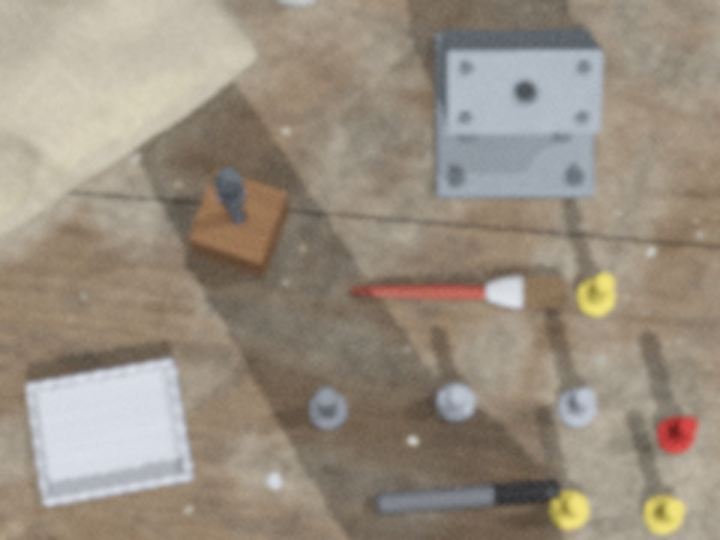

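View pics/crop_b.png

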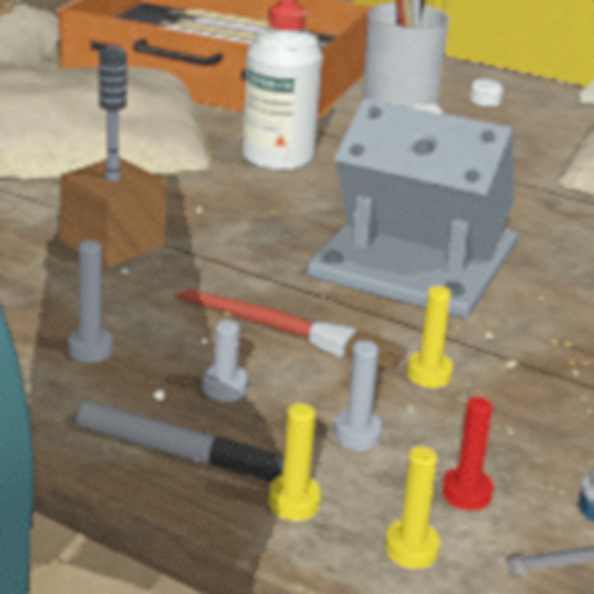

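View pics/crop_c.png

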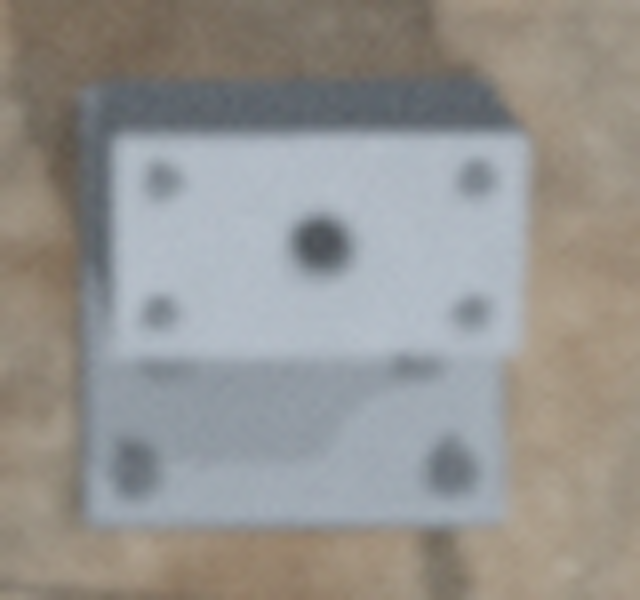

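View pics/crop_d.png

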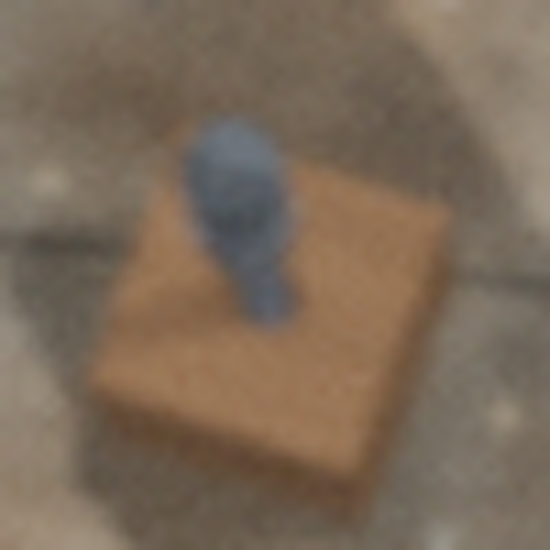

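```bash
cat >> h.py <<'E'
def tri(f,a,g,b):
    o1,d1=ray(f,*a);o2,d2=ray(g,*b)
    d1=d1/np.linalg.norm(d1);d2=d2/np.linalg.norm(d2)
    t=np.linalg.lstsq(np.stack([d1,-d2],1),o2-o1,rcond=None)[0]
    p,q=o1+t[0]*d1,o2+t[1]*d2
    return (p+q)/2,np.linalg.norm(p-q),p-q
E
python3 - <<'E'
from h import *
f=load("top0");g=load("scene0")
def cc(x,y,k,x0,y0): return (x+.5)/k-.5+x0,(y+.5)/k-.5+y0
A=lambda x,y:cc(x,y,3,200,130)
B=lambda x,y:cc(x,y,2.7,260,190)
C=lambda x,y:cc(x,y,8,335,130)
D=lambda x,y:cc(x,y,11,255,175)
def show(n,a,b,z):
    print(n,"tri",[np.round(v,4) for v in tri(f,a,g,b)],"top",onz(f,*a,z).round(4),"sc",onz(g,*b,z).round(4))
show("mouth",C(321,244),B(425,147),.099)
show("rodtop",D(233,150),B(113,50),.154)
show("rod@stand",D(268,308),B(113,177),.055)
cs=[onz(f,*D(*p),.055) for p in [(195,120),(450,205),(352,478),(95,383)]]
print("stand",np.round(cs,4),np.mean(cs,0).round(4))
# screws
s=[((162,181),(375,113)),((477,179),(488,136)),((160,312),(357,150)),((473,312),(473,176))]
S=[]
for a,b in s:
    t=tri(f,C(*a),g,B(*b));S.append(t[0]);print("screw",t[0].round(4),t[1].round(4))
S=np.array(S);c=S.mean(0);u=(S[1]-S[0]+S[3]-S[2])/2;v=(S[0]-S[2]+S[1]-S[3])/2
n=np.cross(v,u)
n/=np.linalg.norm(n);print("c",c,"u",u,"v",v,"n",n, np.degrees(np.arctan2(u[0],-u[1])))
# plane fit from depth, both
for F in(f,g):
    P=pts(F);m=np.zeros((480,640),np.uint8)
    q=[proj(F,c+ a*u*.5*.7+b*v*.5*.7) for a,b in[(-1,-1),(-1,1),(1,1),(1,-1)]]
    cv2.fillPoly(m,[np.int32(np.round(q))],1);m=(m>0)&(F["z_map"]>0);X=P[m];X=X[abs(X[:,2]-.1)<.03]
    c0=np.median(X,0);X=X[np.linalg.norm(X-c0,axis=1)<.06]
    n=np.linalg.svd(X-X.mean(0))[2][2];n*=np.sign(n[2]);print("plane",len(X),X.mean(0).round(4),n.round(3),np.degrees(np.arccos(n[2])),np.degrees(np.arctan2(-n[1],-n[0])),"z at axis", )
# studs
for nm,a,b,z in[("68",(327,397),(91,246),.078),("36",(456,395),(227,326),.046),("52",(577,396),(365,347),.062)]: show(nm,A(*a),B(*b),z)
# tray corners top of wall
cs=[onz(f,*A(*p),.016) for p in [(27,382),(172,360),(191,481),(44,504)]]
cs=np.array(cs);print("tray",cs.round(4),cs.mean(0).round(4),np.linalg.norm(cs[0]-cs[1]),np.linalg.norm(cs[1]-cs[2]))
E
```

```text
mouth tri [array([0.6866, 0.0341, 0.0948]), np.float64(0.0018), array([-0.0006,  0.0016, -0.0004])] top [0.6849 0.0353 0.099 ] sc [0.6779 0.0307 0.099 ]
rodtop tri [array([0.6082, 0.2432, 0.1518]), np.float64(0.0013), array([ 0.0007, -0.0011,  0.0001])] top [0.608  0.2424 0.154 ] sc [0.6024 0.2404 0.154 ]
rod@stand tri [array([0.6031, 0.2418, 0.0542]), np.float64(0.0025), array([-0.0013,  0.0021, -0.0002])] top [0.6022 0.2428 0.055 ] sc [0.6024 0.2399 0.055 ]
stand [[0.6409 0.2579 0.055 ]
 [0.6233 0.2067 0.055 ]
 [0.5675 0.2257 0.055 ]
 [0.5868 0.277  0.055 ]] [0.6046 0.2418 0.055 ]
screw [0.7004 0.0776 0.1067] 0.0013
screw [ 0.7005 -0.0063  0.1074] 0.001
screw [0.6693 0.0777 0.089 ] 0.0009
screw [ 0.6692 -0.0069  0.0891] 0.0014
c [0.68483321 0.03553531 0.09803822] u [ 4.44463282e-05 -8.42109334e-02  4.08010860e-04] v [0.0311693  0.00021628 0.01796943] n [ 0.49947086 -0.0039338  -0.86632176] 0.030240571852627553
plane 346 [0.6849 0.0356 0.0989] [-0.647 -0.011  0.762] 40.32449897406114 0.9444550641037518 z at axis
plane 365 [0.6854 0.0353 0.0975] [-0.372  0.021  0.928] 21.855489023987772 -3.1603415269767003 z at axis
68 tri [array([0.4678, 0.1761, 0.0769]), np.float64(0.0011), array([-0.0006,  0.0009, -0.0001])] top [0.4674 0.1765 0.078 ] sc [0.4664 0.1746 0.078 ]
36 tri [array([0.4741, 0.0832, 0.0443]), np.float64(0.002), array([-0.001 ,  0.0017, -0.0002])] top [0.4734 0.0841 0.046 ] sc [0.4723 0.0812 0.046 ]
52 tri [array([ 0.472 , -0.0041,  0.0586]), np.float64(0.0053), array([-0.0021,  0.0048, -0.0009])] top [ 0.4704 -0.0013  0.062 ] sc [ 0.4686 -0.008   0.062 ]
tray [[0.4874 0.4001 0.016 ]
 [0.5039 0.293  0.016 ]
 [0.4142 0.2773 0.016 ]
 [0.3973 0.3845 0.016 ]] [0.4507 0.3387 0.016 ] 0.1083577187177632 0.0911314344324132
```

```bash
cat > plan.py <<'E'
import numpy as np,sys
from scipy.spatial.transform import Rotation as Rn
from station import *
def down(yaw): # z axis horizontal at yaw
    z=np.array([np.cos(yaw),np.sin(yaw),0]);x=np.array([0,0,-1.]);return np.stack([x,np.cross(z,x),z],1)
def tilt(a,yaw=0): # x=(sin a,0,-cos a)
    R=Rn.from_euler('z',yaw).as_matrix()
    x=R@np.array([np.sin(a),0,-np.cos(a)]);y=R@np.array([0,1.,0]);return np.stack([x,y,np.cross(x,y)],1)
def plan(p,R,grip,step=.045):
    o=get_obs();p0=np.array(o["tcp_pos"]);R0=np.array(o["ee_rot"])
    rv=Rn.from_matrix(R0.T@R).as_rotvec();d=np.array(p)-p0
    n=int(max(np.ceil(np.linalg.norm(d)/step),np.ceil(np.linalg.norm(rv)/.14),1))
    print("pos",p0.round(4),"d",d.round(4),"rotdeg",np.degrees(rv).round(2),"rows",n,"F",np.round(o["force"],1),"gap",round(float(o["finger_gap"]),4),"t",o["t"])
    for i in range(n):
        Ri=R0@Rn.from_rotvec(rv*i/n).as_matrix()
        print([*(rv/n).round(3).tolist(),*(Ri.T@d/n*100).round(2).tolist(),grip])
E
python3 - <<'E'
from plan import *
print(down(0))
plan([.605,.242,.215],down(0),1)
E
```

```text
[[ 0. -0.  1.]
 [ 0.  1.  0.]
 [-1.  0.  0.]]
pos [0.3031 0.6578 0.2442] d [ 0.3019 -0.4158 -0.0292] rotdeg [-2.473e+01 -2.000e-02  1.200e-01] rows 12 F [-0.2 -0.3  0.3] gap 0.0854 t 0.1
[-0.036, -0.0, 0.0, 0.25, -2.09, 3.73, 1]
[-0.036, -0.0, 0.0, 0.25, -2.23, 3.66, 1]
[-0.036, -0.0, 0.0, 0.25, -2.36, 3.57, 1]
[-0.036, -0.0, 0.0, 0.25, -2.48, 3.49, 1]
[-0.036, -0.0, 0.0, 0.25, -2.61, 3.4, 1]
[-0.036, -0.0, 0.0, 0.25, -2.73, 3.3, 1]
[-0.036, -0.0, 0.0, 0.25, -2.85, 3.2, 1]
[-0.036, -0.0, 0.0, 0.25, -2.96, 3.1, 1]
[-0.036, -0.0, 0.0, 0.25, -3.07, 2.99, 1]
[-0.036, -0.0, 0.0, 0.25, -3.17, 2.87, 1]
[-0.036, -0.0, 0.0, 0.24, -3.28, 2.76, 1]
[-0.036, -0.0, 0.0, 0.24, -3.37, 2.64, 1]
```

Emit:
step_arm(
  rows=[
    [[-0.036,0,0,0.2,-2.1,3.7,1],[-0.036,0,0,0.2,-2.2,3.7,1],[-0.036,0,0,0.2,-2.4,3.6,1],[-0.036,0,0,0.2,-2.5,3.5,1],[-0.036,0,0,0.2,-2.6,3.4,1]],
  ],
)

```text
t: 0.6
tcp_pos: [0.4243, 0.488, 0.2301]
ee_rot: [[-0.007, 0.224, 0.974], [0.001, 0.975, -0.224], [-1.0, -0.001, -0.007]]
force: [0.2, -0.2, -0.1]
finger_gap: 0.0854
```

Emit:
step_arm(
  rows=[
    [[-0.036,0,0,0.2,-2.7,3.3,1],[-0.036,0,0,0.2,-2.8,3.2,1],[-0.036,0,0,0.2,-3.0,3.1,1],[-0.036,0,0,0.2,-3.1,3.0,1],[-0.036,0,0,0.2,-3.2,2.9,1]],
  ],
)

```text
t: 1.1
tcp_pos: [0.5584, 0.3096, 0.2166]
ee_rot: [[-0.011, 0.037, 0.999], [-0.002, 0.999, -0.037], [-1.0, -0.002, -0.011]]
force: [0.7, 0.2, -0.2]
finger_gap: 0.0853
```

```bash
python3 - <<'E'
from plan import *
plan([.605,.242,.215],down(0),1)
E
```

```text
pos [0.5584 0.3096 0.2166] d [ 0.0466 -0.0676 -0.0016] rotdeg [-2.13 -0.61  0.12] rows 2 F [ 0.7  0.2 -0.2] gap 0.0853 t 1.1
[-0.019, -0.005, 0.001, 0.06, -3.29, 2.46, 1]
[-0.019, -0.005, 0.001, 0.07, -3.34, 2.39, 1]
```

Emit:
step_arm(
  rows=[
    [[-0.019,-0.005,0.001,0.06,-3.3,2.45,1],[-0.019,-0.005,0.001,0.07,-3.34,2.4,1],[0,0,0,0,0,0,1]],
  ],
)

```text
t: 1.4
tcp_pos: [0.6108, 0.2287, 0.2133]
ee_rot: [[0.0, 0.01, 1.0], [-0.007, 1.0, -0.01], [-1.0, -0.007, 0.0]]
force: [0.5, -0.5, -0.0]
finger_gap: 0.0855
```

```bash
python3 - <<'E'
from plan import *
from h import *
plan([.605,.242,.127],down(0),1)
for n in("scene","top"):
    f=grab_frame(n);np.savez(n+"1.npz",**f)
f=load("top1");g=load("scene1")
a=cv2.resize(f["img"][160:240,235:335],None,fx=4,fy=4,interpolation=cv2.INTER_CUBIC)
b=cv2.resize(g["img"][170:290,250:350],None,fx=4,fy=4,interpolation=cv2.INTER_CUBIC)
b=b[:480];a=cv2.copyMakeBorder(a,0,160,0,0,cv2.BORDER_CONSTANT)
cv2.imwrite("pics/p1.png",np.hstack([a[:480],b]))
E
```

```text
pos [0.6108 0.2287 0.2133] d [-0.0058  0.0133 -0.0863] rotdeg [-0.55  0.02  0.38] rows 2 F [ 0.5 -0.5 -0. ] gap 0.0855 t 1.4
[-0.005, 0.0, 0.003, 4.31, 0.69, -0.3, 1]
[-0.005, 0.0, 0.003, 4.31, 0.68, -0.3, 1]
```

View pics/p1.png

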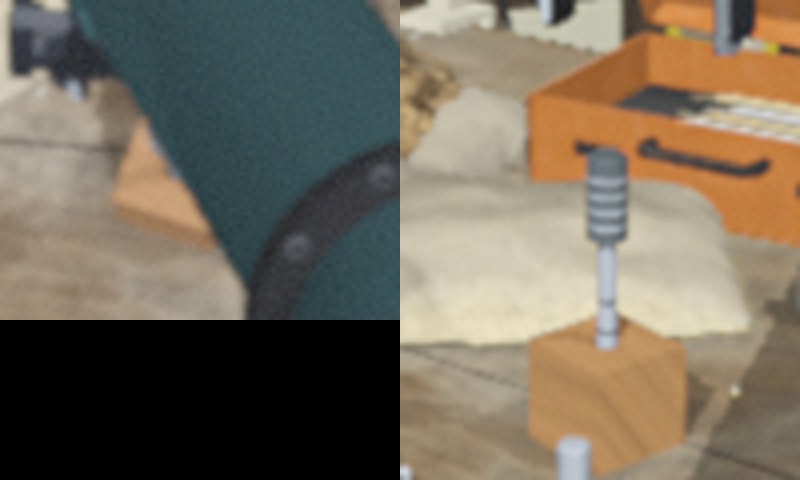

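The right panel (scene) shows the rod upright in its stand, its handle from (606,150) to (606,240). The arm hides the rod in the top view. I'll centre over it and descend.

Emit:
step_arm(
  rows=[
    [[-0.01,0,0.006,0,1.33,-0.6,1],[0,0,0,0,0,0,1],[0,0,0,0,0,0,1]],
  ],
)

```text
t: 1.8
tcp_pos: [0.5973, 0.2557, 0.2128]
ee_rot: [[-0.005, -0.016, 1.0], [0.007, 1.0, 0.016], [-1.0, 0.007, -0.005]]
force: [-0.3, -0.6, 0.4]
finger_gap: 0.0854
```

```bash
python3 - <<'E'
from plan import *
plan([.605,.242,.127],down(0),1)
E
```

```text
pos [0.5973 0.2557 0.2128] d [ 0.0077 -0.0137 -0.0858] rotdeg [ 0.92 -0.31 -0.41] rows 2 F [-0.3 -0.6  0.4] gap 0.0854 t 1.8
[0.008, -0.003, -0.004, 4.28, -0.72, 0.4, 1]
[0.008, -0.003, -0.004, 4.28, -0.7, 0.39, 1]
```

Emit:
step_arm(
  rows=[
    [[0,0,0,0,0,0,1],[0,0,0,0,0,0,1]],
  ],
)

```text
t: 2.0
tcp_pos: [0.5957, 0.2587, 0.2128]
ee_rot: [[-0.006, -0.021, 1.0], [0.008, 1.0, 0.021], [-1.0, 0.008, -0.006]]
force: [0.8, -0.6, -0.7]
finger_gap: 0.0853
```

Emit:
step_arm(
  rows=[
    [[0,0,0,0,0,0,1]],
  ],
)

```text
t: 2.1
tcp_pos: [0.5955, 0.2593, 0.2129]
ee_rot: [[-0.006, -0.022, 1.0], [0.008, 1.0, 0.022], [-1.0, 0.008, -0.006]]
force: [0.4, 0.7, -0.1]
finger_gap: 0.0853
```

Emit:
step_arm(
  rows=[
    [[0.02,0,-0.008,0,-1.2,0.7,1],[0,0,0,0,-0.2,0.1,1],[0,0,0,0,0,0,1]],
  ],
)

```text
t: 2.4
tcp_pos: [0.6049, 0.2436, 0.2129]
ee_rot: [[-0.005, 0.001, 1.0], [-0.001, 1.0, -0.001], [-1.0, -0.001, -0.005]]
force: [-0.7, 1.1, -0.8]
finger_gap: 0.0854
```

```bash
python3 - <<'E'
from plan import *
plan([.605,.242,.127],down(0),1)
E
```

```text
pos [0.6049 0.2436 0.2129] d [ 0.0001 -0.0016 -0.0859] rotdeg [-0.04 -0.3   0.07] rows 2 F [-0.7  1.1 -0.8] gap 0.0854 t 2.4
[-0.0, -0.003, 0.001, 4.29, -0.07, 0.03, 1]
[-0.0, -0.003, 0.001, 4.29, -0.08, 0.02, 1]
```

Descend gently. A row carries a little past its target, so I leave room for that.

Emit:
step_arm(
  rows=[
    [[0,-0.003,0,2.5,0,0,1],[0,0,0,2.5,0,0,1],[0,0,0,1.8,0,0,1],[0,0,0,0.4,0,0,1],[0,0,0,0,0,0,1]],
  ],
)

```text
t: 2.9
tcp_pos: [0.6078, 0.2416, 0.1404]
ee_rot: [[0.002, 0.005, 1.0], [-0.0, 1.0, -0.005], [-1.0, -0.0, 0.002]]
force: [0.6, 0.0, 0.2]
finger_gap: 0.0854
```

```bash
python3 - <<'E'
from plan import *
from h import *
plan([.605,.242,.127],down(0),1)
f=grab_frame("scene");cv2.imwrite("pics/p2.png",cv2.resize(f["img"][150:290,230:390],None,fx=4,fy=4,interpolation=cv2.INTER_CUBIC))
E
```

```text
pos [0.6078 0.2416 0.1404] d [-0.0028  0.0004 -0.0134] rotdeg [-0.3   0.13  0.01] rows 1 F [0.6 0.  0.2] gap 0.0854 t 2.9
[-0.005, 0.002, 0.0, 1.34, 0.04, -0.29, 1]
```

View pics/p2.png

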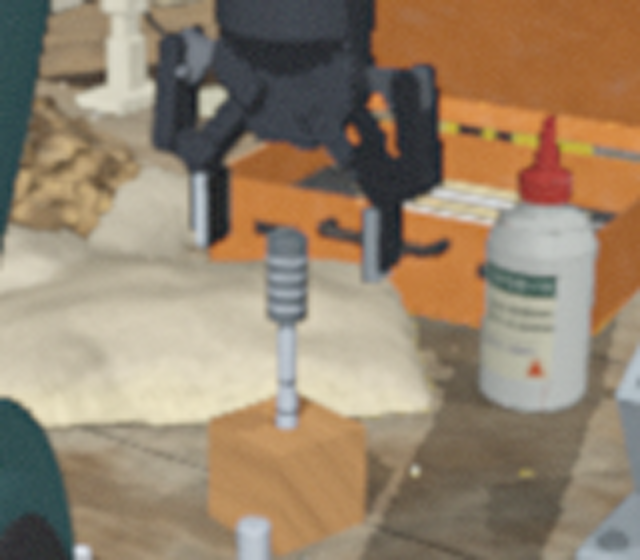

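The rod handle at (287,275) sits midway between the pads at (206,210) and (375,245). Lower and close.

Emit:
step_arm(
  rows=[
    [[-0.005,0,0,0.9,0,-0.2,1],[0,0,0,0.3,0,0,1],[0,0,0,0,0,0,-0.2],[0,0,0,0,0,0,-1],[0,0,0,0,0,0,-1]],
  ],
)

```text
t: 3.45
tcp_pos: [0.6077, 0.2426, 0.131]
ee_rot: [[0.008, -0.0, 1.0], [0.002, 1.0, 0.0], [-1.0, 0.002, 0.008]]
force: [-0.3, 0.2, 0.0]
finger_gap: 0.0441
```

Emit:
step_arm(
  rows=[
    [[0,0,0,0,0,0,-1],[0,0,0,0,0,0,-1],[0,0,0,0,0,0,-1],[0,0,0,0,0,0,-1]],
  ],
)

```text
t: 3.85
tcp_pos: [0.6081, 0.2427, 0.1316]
ee_rot: [[0.009, -0.0, 1.0], [0.003, 1.0, 0.0], [-1.0, 0.003, 0.009]]
force: [0.8, -0.2, 0.0]
finger_gap: 0.0187
```

Emit:
step_arm(
  rows=[
    [[0,0,0,-2.5,0,0,-1],[0,0,0,-3.5,0,0,-1],[0,0,0,-4,0,0,-1],[0,0,0,-2.2,0,0,-1],[0,0,0,-0.4,0,0,-1]],
  ],
)

```text
t: 4.35
tcp_pos: [0.6072, 0.2428, 0.2595]
ee_rot: [[0.008, -0.001, 1.0], [0.003, 1.0, 0.001], [-1.0, 0.003, 0.008]]
force: [-0.0, -0.1, -1.7]
finger_gap: 0.0185
```

```bash
python3 - <<'E'
from plan import *
n=np.array([-.5,0,.866]);m=np.array([.685,.035,.099])
plan(m+n*(.06+.1216),tilt(np.radians(30)),-1,step=.03)
E
```

```text
pos [0.6072 0.2428 0.2595] d [-0.013  -0.2078 -0.0032] rotdeg [-1.000e-02 -2.953e+01 -1.800e-01] rows 7 F [-0.  -0.1 -1.7] gap 0.0185 t 4.35
[-0.0, -0.074, -0.0, 0.04, -2.97, -0.19, -1]
[-0.0, -0.074, -0.0, 0.02, -2.97, -0.19, -1]
[-0.0, -0.074, -0.0, 0.01, -2.97, -0.19, -1]
[-0.0, -0.074, -0.0, -0.0, -2.97, -0.19, -1]
[-0.0, -0.074, -0.0, -0.02, -2.97, -0.19, -1]
[-0.0, -0.074, -0.0, -0.03, -2.97, -0.19, -1]
[-0.0, -0.074, -0.0, -0.04, -2.97, -0.19, -1]
```

Emit:
step_arm(
  rows=[
    [[0,-0.06,0,0,-2.2,-0.2,-1],[0,-0.074,0,0,-3,-0.2,-1],[0,-0.074,0,0,-3,-0.2,-1],[0,-0.074,0,0,-3,-0.2,-1],[0,-0.074,0,0,-3,-0.2,-1]],
  ],
)

```text
t: 4.85
tcp_pos: [0.5982, 0.1035, 0.254]
ee_rot: [[0.368, -0.01, 0.93], [0.011, 1.0, 0.007], [-0.93, 0.008, 0.368]]
force: [-0.1, -0.5, -0.8]
finger_gap: 0.0189
```

```bash
python3 - <<'E'
from plan import *
n=np.array([-.5,0,.866]);m=np.array([.685,.035,.099])
plan(m+n*(.06+.1216),tilt(np.radians(30)),-1,step=.03)
E
```

```text
pos [0.5982 0.1035 0.254 ] d [-0.004  -0.0685  0.0022] rotdeg [ 0.33 -8.43 -0.67] rows 3 F [-0.1 -0.5 -0.8] gap 0.0189 t 4.85
[0.002, -0.049, -0.004, -0.14, -2.28, -0.11, -1]
[0.002, -0.049, -0.004, -0.14, -2.28, -0.1, -1]
[0.002, -0.049, -0.004, -0.14, -2.28, -0.09, -1]
```

Emit:
step_arm(
  rows=[
    [[0,-0.06,0,-0.1,-2.5,-0.1,-1],[0,-0.045,0,-0.1,-1.8,-0.1,-1],[0,-0.02,0,0,-0.8,0,-1],[0,-0.006,0,0,-0.2,0,-1],[0,0,0,0,0,0,-1]],
  ],
)

```text
t: 5.35
tcp_pos: [0.5853, 0.0406, 0.2463]
ee_rot: [[0.474, -0.002, 0.88], [0.003, 1.0, 0.0], [-0.88, 0.002, 0.474]]
force: [0.5, 0.8, -1.4]
finger_gap: 0.0186
```

```bash
python3 - <<'E'
from plan import *
n=np.array([-.5,0,.866]);m=np.array([.685,.035,.099])
plan(m+n*(.06+.1216),tilt(np.radians(30)),-1,step=.03)
E
```

```text
pos [0.5853 0.0406 0.2463] d [ 0.0089 -0.0056  0.01  ] rotdeg [ 0.02 -1.69 -0.15] rows 1 F [ 0.5  0.8 -1.4] gap 0.0186 t 5.35
[0.0, -0.03, -0.003, -0.46, -0.56, 1.25, -1]
```

Emit:
step_arm(
  rows=[
    [[0,-0.025,-0.002,-0.3,-0.45,1,-1],[0,-0.004,0,0,0,0.2,-1],[0,0,0,0,0,0,-1]],
  ],
)

```text
t: 5.65
tcp_pos: [0.5962, 0.0381, 0.255]
ee_rot: [[0.501, -0.004, 0.865], [0.003, 1.0, 0.003], [-0.865, 0.001, 0.501]]
force: [0.5, -0.4, -0.4]
finger_gap: 0.0186
```

```bash
python3 - <<'E'
from plan import *
from h import *
for n_ in("scene","top"):
    f=grab_frame(n_);np.savez(n_+"3.npz",**f)
n=np.array([-.5,0,.866]);m=np.array([.685,.035,.099])
plan(m+n*(.06+.1216),tilt(np.radians(30)),-1,step=.03)
o=get_obs();p=np.array(o["tcp_pos"]);R=np.array(o["ee_rot"])
tip=p+R[:,0]*.1216;print("tip pred",tip.round(4))
f=load("top3");g=load("scene3")
print(proj(f,tip),proj(g,tip),proj(f,m),proj(g,m))
cv2.imwrite("pics/t3.png",cv2.resize(f["img"][120:210,320:430],None,fx=6,fy=6,interpolation=cv2.INTER_CUBIC))
cv2.imwrite("pics/s3.png",cv2.resize(g["img"][130:270,360:480],None,fx=4,fy=4,interpolation=cv2.INTER_CUBIC))
E
```

```text
pos [0.5961 0.0381 0.2549] d [-0.0019 -0.0031  0.0013] rotdeg [ 0.16  0.08 -0.15] rows 1 F [ 0.3 -0.6 -1. ] gap 0.0186 t 5.75
[0.003, 0.001, -0.003, -0.21, -0.31, -0.1, -1]
tip pred [0.657  0.0384 0.1497]
(np.float64(375.5196599777978), np.float64(165.5296813413786)) (np.float64(412.10970880479033), np.float64(221.7572456068827)) (np.float64(374.8358984039103), np.float64(160.0323832592573)) (np.float64(416.1065884548252), np.float64(242.36826045895322))
```

View pics/t3.png

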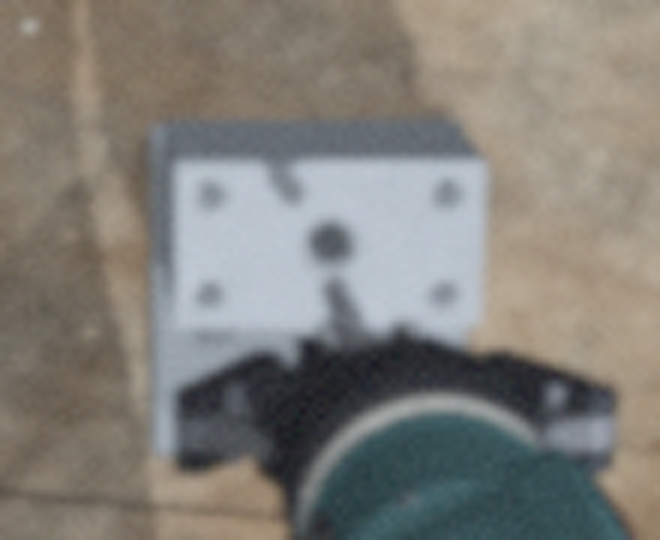

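View pics/s3.png

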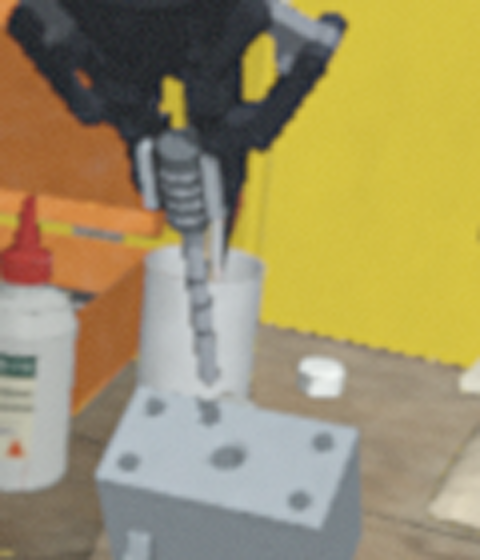

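```bash
python3 - <<'E'
from h import *
f=load("top3");g=load("scene3")
T=lambda x,y:((x+.5)/6-.5+320,(y+.5)/6-.5+120)
S=lambda x,y:((x+.5)/4-.5+360,(y+.5)/4-.5+130)
for n,a,b in[("tip",(333,283),(210,380)),("mouth",(331,243),(229,457)),
  ("s1",(211,194),(155,406)),("s2",(447,194),(323,441)),("s3",(208,295),(129,462)),("s4",(443,294),(300,500))]:
    t=tri(f,T(*a),g,S(*b));print(n,t[0].round(4),round(t[1],4))
# axis from scene line: handle top, handle bottom, tip
for n,b in[("htop",(181,145)),("hbot",(188,225)),("ring?",(198,283)),("ring",(203,320)),("tip",(209,378))]:
    print(n,np.round(S(*b),1))
from station import *
o=get_obs();p=np.array(o["tcp_pos"]);R=np.array(o["ee_rot"])
for s in(-.0224,.0216,.0536,.0696,.0856,.1216): print(s,np.round(proj(g,p+R[:,0]*s),1),np.round(proj(f,p+R[:,0]*s),1))
E
```

```text
tip [0.6564 0.0382 0.1443] 0.0013
mouth [0.6863 0.0342 0.0955] 0.0013
s1 [0.7006 0.0779 0.1074] 0.0009
s2 [ 0.7004 -0.0061  0.1077] 0.0011
s3 [0.6689 0.0781 0.0893] 0.0016
s4 [ 0.6691 -0.0063  0.0895] 0.0016
htop [404.9 165.9]
hbot [406.6 185.9]
ring? [409.1 200.4]
ring [410.4 209.6]
tip [411.9 224.1]
-0.0224 [404.9 163. ] [382.3 183.2]
0.0216 [407.3 182.7] [380.  177.3]
0.0536 [408.9 195.9] [378.5 173.4]
0.0696 [409.7 202.3] [377.8 171.4]
0.0856 [410.5 208.5] [377.1 169.6]
0.1216 [412.1 221.8] [375.5 165.5]
```

```bash
python3 - <<'E'
from h import *
g=load("scene3")
cv2.imwrite("pics/s3b.png",cv2.resize(g["img"][155:255,385:445],None,fx=6,fy=6,interpolation=cv2.INTER_CUBIC))
E
```

```text
(no output)
```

View pics/s3b.png

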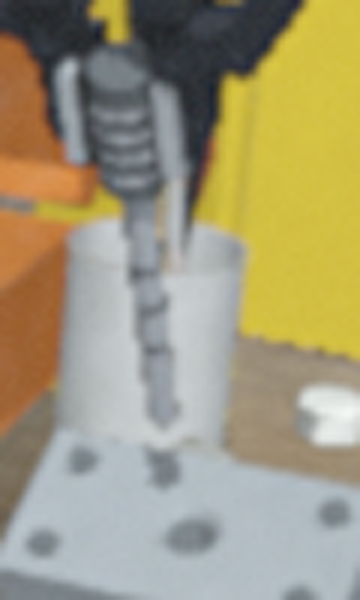

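Top view: rod tip at about (375.4,167), bore at (375.2,160.5). Scene view: tip at (412,225), bore at (417,244). The rod lies along the tool axis to within a few mm, so I'll get closer before correcting.

Emit:
step_arm(
  rows=[
    [[0,0,-0.003,1.5,-0.2,0,-1],[0,0,0,1.8,-0.1,0,-1],[0,0,0,0.7,0,0,-1],[0,0,0,0.1,0,0,-1],[0,0,0,0,0,0,-1]],
  ],
)

```text
t: 6.25
tcp_pos: [0.6113, 0.0371, 0.2313]
ee_rot: [[0.5, -0.004, 0.866], [-0.001, 1.0, 0.005], [-0.866, -0.003, 0.5]]
force: [0.2, 0.2, -0.3]
finger_gap: 0.0184
```

```bash
cat > look.py <<'E'
from plan import *
from h import *
def look(k,L=.1216,m=(.685,.035,.099)):
    for n_ in("scene","top"):
        f=grab_frame(n_);np.savez(f"{n_}{k}.npz",**f)
    m=np.array(m)
    o=get_obs();p=np.array(o["tcp_pos"]);R=np.array(o["ee_rot"])
    tip=p+R[:,0]*L
    n=np.array([-.5,0,.866]);d=tip-m
    print("t",o["t"],"tip pred",tip.round(4),"axial",round(d@n,4),"lateral y,z'",(d-n*(d@n))@np.array([[0,1,0],[.866,0,.5]]).T,"R",R.round(3).tolist(),"F",o["force"])
    f=load(f"top{k}");g=load(f"scene{k}")
    for nm,F in(("top",f),("sc",g)): print(nm,"tip",np.round(proj(F,tip),1),"mouth",np.round(proj(F,m),1))
    a=cv2.resize(f["img"][135:190,345:405],None,fx=8,fy=8,interpolation=cv2.INTER_CUBIC)
    b=cv2.resize(g["img"][200:255,390:430],None,fx=8,fy=8,interpolation=cv2.INTER_CUBIC)
    cv2.imwrite(f"pics/look{k}.png",np.hstack([a,b]))
E
python3 -c "
from look import *
look(4)"
```

```text
t 6.35 tip pred [0.672  0.037  0.1262] axial 0.0301 lateral y,z' [0.00198129 0.00238303] R [[0.5, -0.003, 0.866], [-0.001, 1.0, 0.004], [-0.866, -0.003, 0.5]] F [ 0.16655737  0.71432041 -0.78434945]
top tip [375.1 162. ] mouth [374.8 160. ]
sc tip [414.3 231.2] mouth [416.1 242.4]
```

View pics/look4.png

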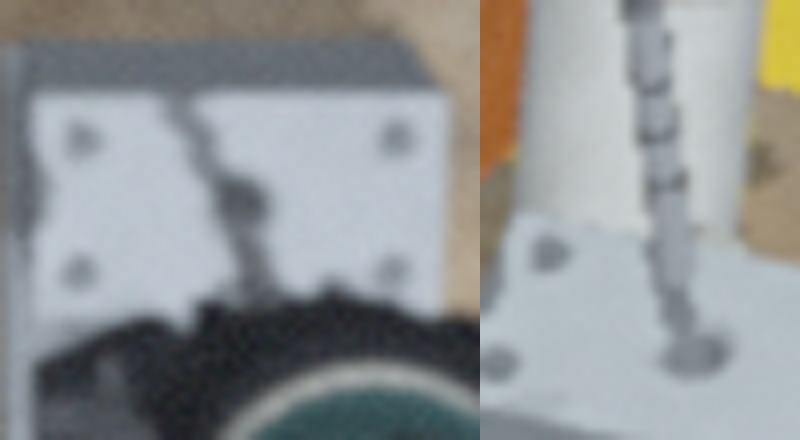

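Emit:
step_arm(
  rows=[
    [[0,0,0,1.0,-0.15,0,-1],[0,0,0,0.9,0,0,-1],[0,0,0,0.2,0,0,-1],[0,0,0,0,0,0,-1]],
  ],
)

```text
t: 6.75
tcp_pos: [0.6221, 0.0367, 0.2148]
ee_rot: [[0.502, -0.004, 0.865], [0.001, 1.0, 0.004], [-0.865, -0.001, 0.502]]
force: [-0.4, 0.2, -1.3]
finger_gap: 0.0186
```

```bash
python3 -c "
from look import *
look(5)"
```

```text
t 6.85 tip pred [0.6831 0.0368 0.1099] axial 0.0104 lateral y,z' [0.0018042  0.00382528] R [[0.502, -0.003, 0.865], [0.001, 1.0, 0.003], [-0.865, -0.001, 0.502]] F [-0.22766517 -1.36358142 -0.70595118]
top tip [374.4 159.3] mouth [374.8 160. ]
sc tip [415.4 237.2] mouth [416.1 242.4]
```

View pics/look5.png

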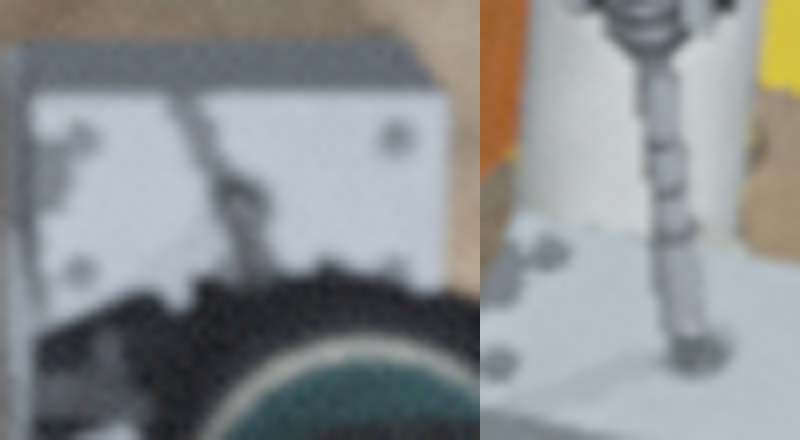

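```bash
python3 - <<'E'
from h import *
f=load("top5");g=load("scene5")
m=np.array([.685,.035,.099]);n=np.array([-.5,0,.866]);zt=np.array([.866,0,.5]);y=np.array([0,1.,0])
def S(u,v): return ((u-390+.5)*8-.5+480,(v-200+.5)*8-.5)
def T(u,v): return ((u-345+.5)*8-.5,(v-135+.5)*8-.5)
for nm,F,C in(("top",f,T),("sc",g,S)):
    c=lambda p:np.round(C(*proj(F,p)),0)
    print(nm,"mouth",c(m),"tip10",c(m+.0104*n),"shaft50",c(m+.05*n),"+3mm y",c(m+.0104*n+.003*y),"+3mm z'",c(m+.0104*n+.003*zt),"near edge",c(m+.0104*n-.005*zt),"far edge",c(m+.0104*n+.005*zt))
E
```

```text
top mouth [242. 204.] tip10 [245. 212.] shaft50 [258. 245.] +3mm y [234. 212.] +3mm z' [246. 201.] near edge [245. 231.] far edge [246. 194.]
sc mouth [692. 342.] tip10 [689. 315.] shaft50 [676. 207.] +3mm y [677. 312.] +3mm z' [693. 306.] near edge [682. 331.] far edge [696. 299.]
```

In the right panel the rod tip at (686,340) is just above the bore at (697,355), about 1.5 mm towards +y and close to centred the other way. I'll trim y and enter slowly while watching the force.

Emit:
step_arm(
  rows=[
    [[0,0,-0.001,0.3,-0.17,0,-1],[0,0,0,0.5,0,0,-1],[0,0,0,0.5,0,0,-1],[0,0,0,0.4,0,0,-1]],
  ],
)

```text
t: 7.25
tcp_pos: [0.6309, 0.036, 0.2022]
ee_rot: [[0.505, -0.003, 0.863], [0.001, 1.0, 0.003], [-0.863, -0.001, 0.505]]
force: [0.0, 0.1, -1.4]
finger_gap: 0.0186
```

```bash
python3 -c "
from look import *
look(6)"
```

```text
t 7.35 tip pred [0.6921 0.0359 0.0969] axial -0.0054 lateral y,z' [0.00091756 0.00508306] R [[0.504, -0.003, 0.864], [0.001, 1.0, 0.003], [-0.864, -0.0, 0.504]] F [ 0.43788431 -0.50941603 -0.81178092]
top tip [374.3 157.2] mouth [374.8 160. ]
sc tip [416.7 242. ] mouth [416.1 242.4]
```

View pics/look6.png

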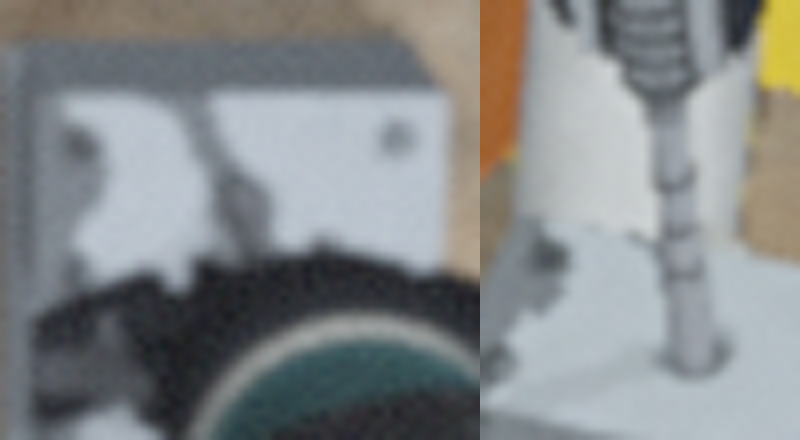

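The force is nil and the tip at (692,372) sits in the mouth. The rod lies about 3 mm off centre in the pads but parallel to the tool. Go on in with a small trim.

Emit:
step_arm(
  rows=[
    [[0,0.003,0,0.3,-0.04,-0.1,-1],[0,0,0,0.4,0,-0.04,-1],[0,0,0,0.5,0,-0.03,-1],[0,0,0,0.4,0,0,-1]],
  ],
)

```text
t: 7.75
tcp_pos: [0.6375, 0.0356, 0.1881]
ee_rot: [[0.503, -0.003, 0.864], [0.001, 1.0, 0.003], [-0.864, -0.001, 0.503]]
force: [-0.4, 0.4, -0.6]
finger_gap: 0.0185
```

```bash
python3 -c "
from look import *
look(7)"
```

```text
t 7.85 tip pred [0.6986 0.0356 0.0826] axial -0.021 lateral y,z' [0.00061203 0.00360165] R [[0.502, -0.003, 0.865], [0.001, 1.0, 0.002], [-0.865, -0.0, 0.502]] F [ 0.59544175 -0.00413095 -0.60435545]
top tip [373.8 156.3] mouth [374.8 160. ]
sc tip [417.2 247.6] mouth [416.1 242.4]
```

View pics/look7.png

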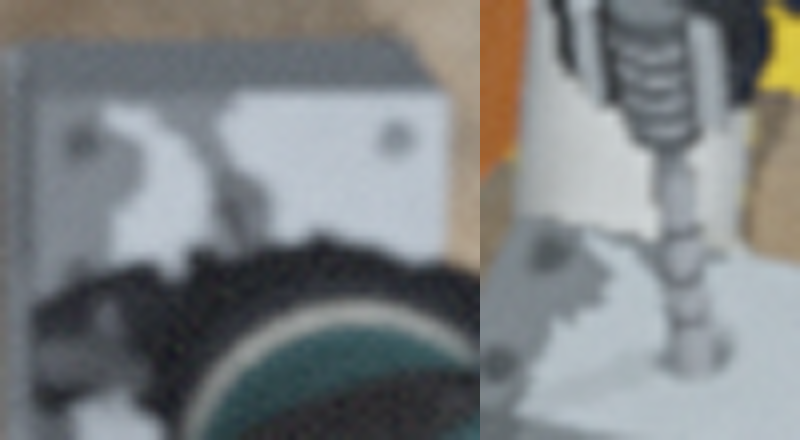

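It is 20 mm into the bore without contact. Continue.

Emit:
step_arm(
  rows=[
    [[0,0,0,0.4,-0.04,-0.04,-1],[0,0,0,0.4,0,-0.02,-1],[0,0,0,0.3,0,0,-1]],
  ],
)

```text
t: 8.15
tcp_pos: [0.6429, 0.0352, 0.1779]
ee_rot: [[0.503, -0.003, 0.864], [0.001, 1.0, 0.003], [-0.864, -0.001, 0.503]]
force: [-0.2, 0.2, -1.0]
finger_gap: 0.0186
```

Emit:
step_arm(
  rows=[
    [[0,0,0,0.3,0,-0.01,-1],[0,0,0,0.2,0,0,-1]],
  ],
)

```text
t: 8.35
tcp_pos: [0.6456, 0.0351, 0.173]
ee_rot: [[0.503, -0.003, 0.864], [0.001, 1.0, 0.002], [-0.864, -0.0, 0.503]]
force: [-0.2, -0.2, -0.9]
finger_gap: 0.0185
```

Emit:
step_arm(
  rows=[
    [[0,0,0,0.2,0,-0.01,-1],[0,0,0,0.2,0,0,-1]],
  ],
)

```text
t: 8.55
tcp_pos: [0.6477, 0.035, 0.169]
ee_rot: [[0.503, -0.002, 0.864], [0.001, 1.0, 0.002], [-0.864, -0.0, 0.503]]
force: [0.8, -0.3, -0.7]
finger_gap: 0.0182
```

```bash
python3 -c "
from look import *
look(8)"
```

```text
t 8.65 tip pred [0.7087 0.0351 0.0637] axial -0.0424 lateral y,z' [0.00011077 0.00293532] R [[0.503, -0.002, 0.865], [0.001, 1.0, 0.002], [-0.865, -0.0, 0.503]] F [-0.61092334  0.14411189 -0.71508505]
top tip [373.2 154.6] mouth [374.8 160. ]
sc tip [418.2 254.6] mouth [416.1 242.4]
```

View pics/look8.png

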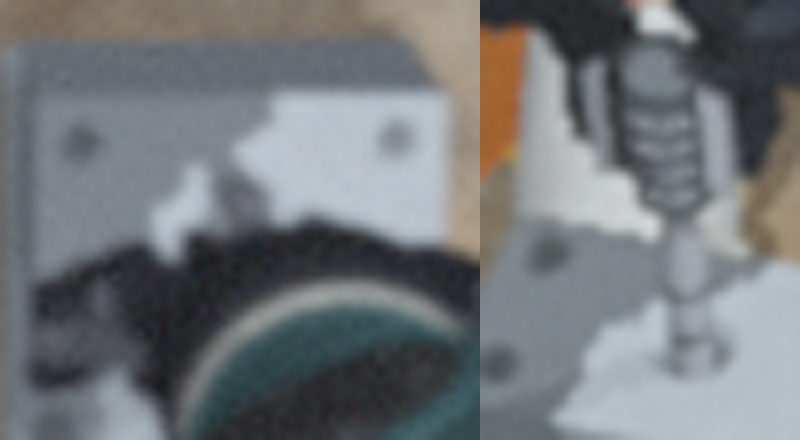

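At 42 mm there is still no force, so the 36 mm floor is ruled out. The ring at (688,290) is the 68 mm one and the ring at (692,345) the 52 mm one.

Emit:
step_arm(
  rows=[
    [[0,0,0,0.3,0,0,-1],[0,0,0,0.2,0,0,-1]],
  ],
)

```text
t: 8.85
tcp_pos: [0.6504, 0.0351, 0.1647]
ee_rot: [[0.503, -0.002, 0.864], [0.001, 1.0, 0.002], [-0.864, -0.0, 0.503]]
force: [0.5, -0.8, -0.1]
finger_gap: 0.0184
```

Emit:
step_arm(
  rows=[
    [[0,0,0,0.2,0,0,-1],[0,0,0,0.15,0,0,-1]],
  ],
)

```text
t: 9.05
tcp_pos: [0.6523, 0.0351, 0.1614]
ee_rot: [[0.503, -0.003, 0.864], [0.001, 1.0, 0.002], [-0.864, -0.0, 0.503]]
force: [-0.0, -0.6, -1.7]
finger_gap: 0.0185
```

Emit:
step_arm(
  rows=[
    [[0,0,0,0.2,0,0,-1],[0,0,0,0.15,0,0,-1]],
  ],
)

```text
t: 9.25
tcp_pos: [0.6529, 0.0354, 0.1609]
ee_rot: [[0.506, -0.003, 0.863], [0.001, 1.0, 0.003], [-0.863, -0.001, 0.506]]
force: [-12.2, -1.0, 16.7]
finger_gap: 0.0185
```

```bash
python3 -c "
from look import *
look(9)"
```

```text
t 9.35 tip pred [0.7143 0.0354 0.056 ] axial -0.0519 lateral y,z' [0.00041138 0.00382356] R [[0.506, -0.003, 0.863], [0.001, 1.0, 0.003], [-0.863, -0.001, 0.506]] F [-9.86039978 -1.09228265 13.72829803]
top tip [372.8 153.3] mouth [374.8 160. ]
sc tip [418.5 257.1] mouth [416.1 242.4]
```

Contact: about 18 N along the bore, with the tip at 51.9 mm, so the socket is 52 mm deep. Pause there, then let go.

Emit:
step_arm(
  rows=[
    [[0,0,0,0,0,0,-1],[0,0,0,0,0,0,-1],[0,0,0,0,0,0,-1],[0,0,0,0,0,0,-1],[0,0,0,0,0,0,-1]],
  ],
)

```text
t: 9.85
tcp_pos: [0.6528, 0.0353, 0.1612]
ee_rot: [[0.506, -0.003, 0.862], [0.001, 1.0, 0.003], [-0.862, -0.001, 0.506]]
force: [-1.8, -1.0, 1.9]
finger_gap: 0.0188
```

Emit:
step_arm(
  rows=[
    [[0,0,0,0,0,0,-1],[0,0,0,0,0,0,-1],[0,0,0,0,0,0,-1],[0,0,0,0,0,0,-1],[0,0,0,0,0,0,-1]],
  ],
)

```text
t: 10.35
tcp_pos: [0.6528, 0.0354, 0.1612]
ee_rot: [[0.506, -0.003, 0.862], [0.001, 1.0, 0.003], [-0.862, -0.001, 0.506]]
force: [-1.5, 0.2, 2.4]
finger_gap: 0.0187
```

```bash
python3 -c "
from look import *
look(10)"
```

```text
t 10.45 tip pred [0.7143 0.0354 0.0563] axial -0.0517 lateral y,z' [0.00037105 0.00405262] R [[0.506, -0.003, 0.862], [0.0, 1.0, 0.003], [-0.862, -0.001, 0.506]] F [-0.85619037  0.08725424  0.94627969]
top tip [372.8 153.3] mouth [374.8 160. ]
sc tip [418.6 256.9] mouth [416.1 242.4]
```

View pics/look10.png

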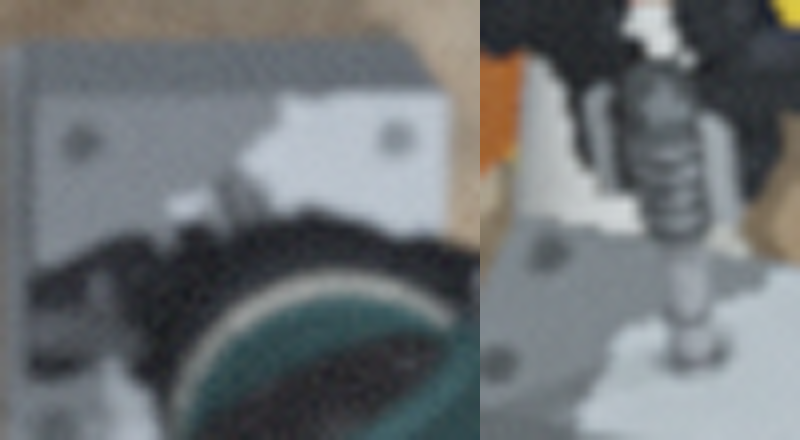

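The right panel shows the 68 mm ring at (692,322), with the 52 mm ring just at the mouth. That agrees with 52 mm. Release.

Emit:
step_arm(
  rows=[
    [[0,0,0,0,0,0,0.2],[0,0,0,0,0,0,0.6],[0,0,0,0,0,0,0.6],[0,0,0,0,0,0,0.6],[0,0,0,0,0,0,0.6]],
  ],
)

```text
t: 10.95
tcp_pos: [0.654, 0.0354, 0.1615]
ee_rot: [[0.507, -0.003, 0.862], [0.0, 1.0, 0.003], [-0.862, -0.001, 0.507]]
force: [-0.1, -0.4, 0.8]
finger_gap: 0.0682
```

Emit:
step_arm(
  rows=[
    [[0,0,0,-1,0,0,0.6],[0,0,0,-2,0,0,0.6],[0,0,0,-2,0,0,0.6],[0,0,0,-2,0,0,0.6],[0,0,0,-2,0,0,0.6]],
  ],
)

```text
t: 11.45
tcp_pos: [0.6121, 0.0344, 0.2302]
ee_rot: [[0.504, -0.002, 0.864], [-0.001, 1.0, 0.003], [-0.864, -0.003, 0.504]]
force: [-0.3, -0.1, -0.2]
finger_gap: 0.0686
```

```bash
python3 - <<'E'
from plan import *
from h import *
plan([.472,-.002,.2],down(0),0.2)
f=grab_frame("scene");cv2.imwrite("pics/p11.png",f["img"][120:420,240:560].repeat(2,0).repeat(2,1))
E
```

```text
pos [0.6121 0.0344 0.2302] d [-0.1401 -0.0364 -0.0302] rotdeg [ 0.15 30.26  0.13] rows 4 F [-0.3 -0.1 -0.2] gap 0.0686 t 11.45
[0.001, 0.132, 0.001, -1.11, -0.9, -3.41, 0.2]
[0.001, 0.132, 0.001, -0.65, -0.9, -3.53, 0.2]
[0.001, 0.132, 0.001, -0.18, -0.9, -3.58, 0.2]
[0.001, 0.132, 0.001, 0.29, -0.91, -3.57, 0.2]
```

View pics/p11.png

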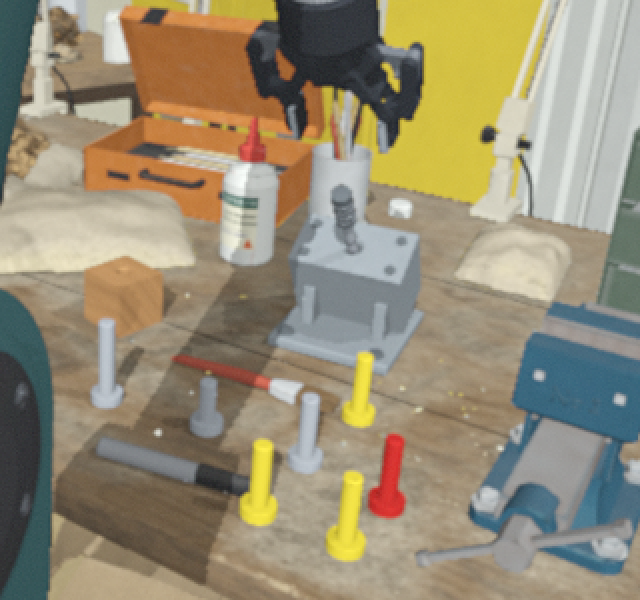

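The rod now stands in the socket at (345,215) and the jaws are clear. Retreat, turn the tool upright and move over the medium grey stud at (305,430).

Emit:
step_arm(
  rows=[
    [[0,0,0,-3,0,-1,0.2],[0,0.08,0,-2.5,-0.9,-2,0.2],[0,0.12,0,-0.5,-0.9,-3,0.2],[0,0.12,0,0.5,-0.9,-3,0.2],[0,0.1,0,1,-0.5,-2.5,0.2]],
  ],
)

```text
t: 12.0
tcp_pos: [0.4978, 0.0043, 0.2222]
ee_rot: [[0.16, 0.003, 0.987], [-0.013, 1.0, -0.001], [-0.987, -0.013, 0.16]]
force: [-0.1, -0.5, -0.7]
finger_gap: 0.0512
```

```bash
python3 - <<'E'
from plan import *
from h import *
plan([.472,-.002,.16],down(0),0.2,step=.03)
f=load("top0");g=load("scene0")
A=lambda x,y:((x+.5)/3-.5+200,(y+.5)/3-.5+130)
B=lambda x,y:((x+.5)/2.7-.5+260,(y+.5)/2.7-.5+190)
for n,a,b in[("52",(577.5,408),(358,430)),]: print(onz(f,*A(*a),.006),onz(g,*B(*b),.008))
E
```

```text
pos [0.4978 0.0043 0.2222] d [-0.0258 -0.0063 -0.0622] rotdeg [-0.13  9.21  0.77] rows 3 F [-0.1 -0.5 -0.7] gap 0.0512 t 12.0
[-0.001, 0.054, 0.004, 1.91, -0.18, -1.18, 0.2]
[-0.001, 0.054, 0.004, 1.97, -0.19, -1.08, 0.2]
[-0.001, 0.054, 0.004, 2.03, -0.2, -0.97, 0.2]
[ 0.46943817 -0.00792394  0.006     ] [ 0.46433385 -0.00994774  0.008     ]
```

Emit:
step_arm(
  rows=[
    [[0,0.06,0.004,1.0,-0.2,-1.0,0.2],[0,0.05,0.003,1.0,-0.2,-0.8,0.2],[0,0.02,0,0.5,0,-0.2,0.2],[0,0.01,0,0,0,0,0.2],[0,0,0,0,0,0,0.2]],
  ],
)

```text
t: 12.5
tcp_pos: [0.4805, -0.0047, 0.192]
ee_rot: [[0.014, 0.011, 1.0], [-0.011, 1.0, -0.011], [-1.0, -0.011, 0.014]]
force: [0.9, 0.6, -0.0]
finger_gap: 0.0513
```

```bash
python3 - <<'E'
from plan import *
from h import *
f=load("top0");g=grab_frame("scene");np.savez("scene12.npz",**g)
plan([.471,-.005,.12],down(0),0.2,step=.03)
a=cv2.resize(f["img"][245:285,372:412],None,fx=12,fy=12,interpolation=cv2.INTER_CUBIC)
b=cv2.resize(g["img"][250:350,360:426],None,fx=4.8,fy=4.8,interpolation=cv2.INTER_CUBIC)
cv2.imwrite("pics/p12.png",np.hstack([a,b]))
for p in([.47,-.004,0.062],[.47,-.004,.01],[.47,-.004,0]):
    u,v=proj(f,p);print(((u-372+.5)*12-.5,(v-245+.5)*12-.5))
    u,v=proj(g,p);print("  sc",((u-360+.5)*4.8-.5+480,(v-250+.5)*4.8-.5))
E
```

```text
pos [ 0.4803 -0.0046  0.1921] d [-0.0093 -0.0004 -0.0721] rotdeg [-0.59  0.82  0.66] rows 3 F [ 0.8 -0.1 -0.4] gap 0.0512 t 12.55
[-0.003, 0.005, 0.004, 2.4, 0.01, -0.34, 0.2]
[-0.003, 0.005, 0.004, 2.4, 0.0, -0.33, 0.2]
[-0.003, 0.005, 0.004, 2.4, -0.0, -0.32, 0.2]
(np.float64(260.97996461300545), np.float64(207.60649992118806))
  sc (np.float64(639.2585008358021), np.float64(323.82332677778896))
(np.float64(228.66325176725172), np.float64(247.54796899429698))
  sc (np.float64(626.712249685956), np.float64(457.5452147787922))
(np.float64(222.7261997627702), np.float64(254.88580004642995))
  sc (np.float64(624.3774378619371), np.float64(482.4303730229469))
```

View pics/p12.png

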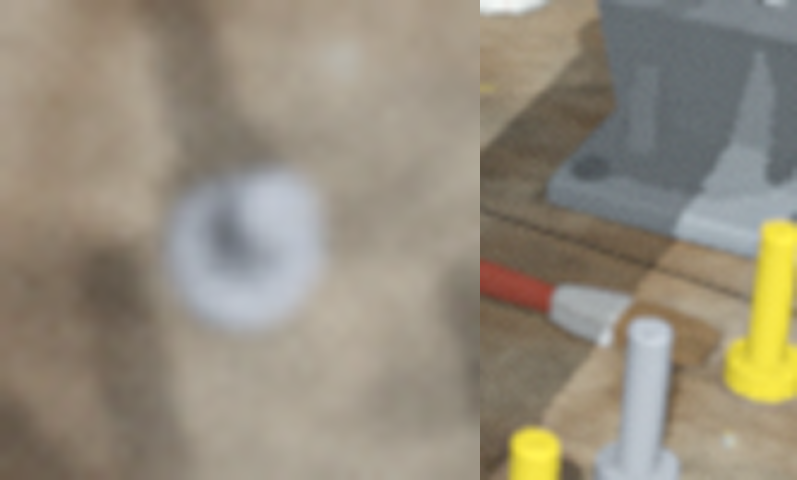

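The left panel (top view) shows the shank top at (280,200) and the head at (243,250). My estimate becomes stud_52 at about (0.471, -0.007). Centre there and descend.

Emit:
step_arm(
  rows=[
    [[-0.01,0.012,0.01,1.5,-0.2,-0.8,0.2],[0,0,0,2,0,-0.1,0.2],[0,0,0,1.5,0,0,0.2],[0,0,0,0.4,0,0,0.2],[0,0,0,0,0,0,0.2]],
  ],
)

```text
t: 13.05
tcp_pos: [0.4699, -0.0069, 0.1357]
ee_rot: [[0.004, -0.003, 1.0], [-0.002, 1.0, 0.003], [-1.0, -0.002, 0.004]]
force: [-0.2, 0.1, -0.3]
finger_gap: 0.0512
```

```bash
python3 - <<'E'
from plan import *
from h import *
plan([.471,-.007,.042],down(0),0.2,step=.03)
g=grab_frame("scene");np.savez("scene13.npz",**g)
cv2.imwrite("pics/p13.png",cv2.resize(g["img"][230:370,320:470],None,fx=4,fy=4,interpolation=cv2.INTER_CUBIC))
E
```

```text
pos [ 0.4699 -0.0069  0.1357] d [ 0.0011 -0.0001 -0.0937] rotdeg [0.18 0.22 0.13] rows 4 F [-0.2  0.1 -0.3] gap 0.0512 t 13.05
[0.001, 0.001, 0.001, 2.34, 0.0, 0.02, 0.2]
[0.001, 0.001, 0.001, 2.34, 0.0, 0.02, 0.2]
[0.001, 0.001, 0.001, 2.34, 0.0, 0.02, 0.2]
[0.001, 0.001, 0.001, 2.34, 0.0, 0.03, 0.2]
```

View pics/p13.png

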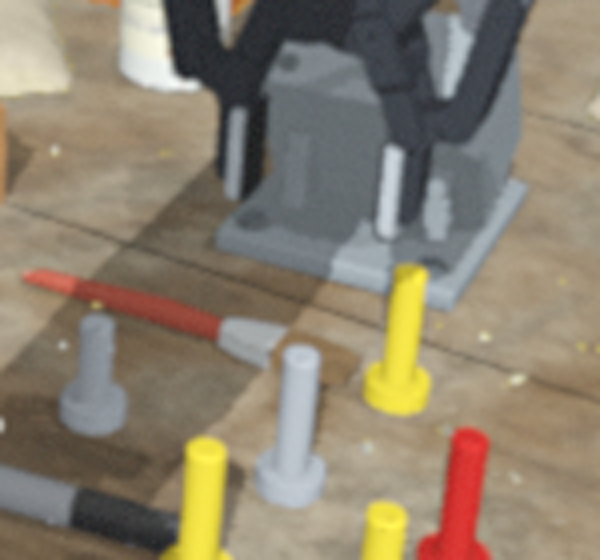

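The jaws' midline (312) lines up with the stud axis continued upward. Descend.

Emit:
step_arm(
  rows=[
    [[0,0,0,2,0,0.1,0.2],[0,0,0,2.5,0,0,0.2],[0,0,0,2.3,0,0,0.2],[0,0,0,1.2,0,0,0.2],[0,0,0,0.3,0,0,0.2]],
  ],
)

```text
t: 13.6
tcp_pos: [0.4761, -0.0067, 0.0543]
ee_rot: [[0.015, -0.003, 1.0], [-0.001, 1.0, 0.003], [-1.0, -0.001, 0.015]]
force: [-0.6, -0.0, -0.2]
finger_gap: 0.051
```

```bash
python3 - <<'E'
from plan import *
from h import *
plan([.471,-.007,.042],down(0),0.2,step=.03)
g=grab_frame("scene")
cv2.imwrite("pics/p14.png",cv2.resize(g["img"][230:370,320:470],None,fx=4,fy=4,interpolation=cv2.INTER_CUBIC))
E
```

```text
pos [ 0.4761 -0.0067  0.0543] d [-0.0051 -0.0003 -0.0123] rotdeg [0.15 0.88 0.07] rows 1 F [-0.6 -0.  -0.2] gap 0.051 t 13.6
[0.003, 0.015, 0.001, 1.22, -0.03, -0.52, 0.2]
```

View pics/p14.png

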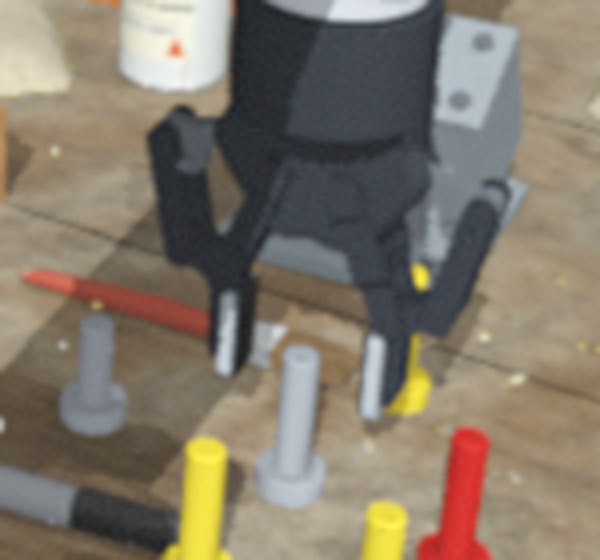

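The stud at (300,400) is between the pads at (228,330) and (373,375). Lower the last 12 mm with the trim, then close.

Emit:
step_arm(
  rows=[
    [[0,0.014,0,0.8,0,-0.45,0.2],[0,0,0,0.3,0,-0.05,0.2],[0,0,0,0,0,0,0.2]],
  ],
)

```text
t: 13.95
tcp_pos: [0.4724, -0.0064, 0.0444]
ee_rot: [[0.004, -0.002, 1.0], [-0.0, 1.0, 0.002], [-1.0, -0.0, 0.004]]
force: [0.7, 0.1, 0.2]
finger_gap: 0.0513
```

```bash
python3 - <<'E'
from plan import *
plan([.471,-.007,.042],down(0),0.2,step=.03)
E
```

```text
pos [ 0.4724 -0.0064  0.0444] d [-0.0014 -0.0006 -0.0024] rotdeg [0.14 0.24 0.03] rows 1 F [0.7 0.1 0.2] gap 0.0513 t 13.95
[0.002, 0.004, 0.0, 0.23, -0.06, -0.14, 0.2]
```

Emit:
step_arm(
  rows=[
    [[0,0,0,0,0,0,-0.5],[0,0,0,0,0,0,-1],[0,0,0,0,0,0,-1],[0,0,0,0,0,0,-1],[0,0,0,0,0,0,-1]],
  ],
)

```text
t: 14.45
tcp_pos: [0.4731, -0.0066, 0.0455]
ee_rot: [[0.006, -0.002, 1.0], [-0.0, 1.0, 0.002], [-1.0, -0.0, 0.006]]
force: [0.4, 0.1, -0.2]
finger_gap: 0.0117
```

Emit:
step_arm(
  rows=[
    [[0,0,0,0,0,0,-1],[0,0,0,-1,0,0,-1],[0,0,0,-3,0,0,-1],[0,0,0,-4,0,0,-1],[0,0,0,-3,0,0,-1]],
  ],
)

```text
t: 14.95
tcp_pos: [0.4691, -0.0064, 0.1567]
ee_rot: [[-0.005, -0.004, 1.0], [-0.001, 1.0, 0.004], [-1.0, -0.001, -0.005]]
force: [0.9, -0.5, -0.7]
finger_gap: 0.0117
```

```bash
python3 - <<'E'
from plan import *
plan([.451,.339,.16],down(0.15),-1,step=.035)
E
```

```text
pos [ 0.4691 -0.0064  0.1567] d [-0.0181  0.3454  0.0033] rotdeg [-8.35 -0.29  0.04] rows 10 F [ 0.9 -0.5 -0.7] gap 0.0117 t 14.95
[-0.015, -0.0, 0.0, -0.04, 3.45, -0.17, -1]
[-0.015, -0.0, 0.0, -0.04, 3.46, -0.12, -1]
[-0.015, -0.0, 0.0, -0.04, 3.46, -0.07, -1]
[-0.015, -0.0, 0.0, -0.04, 3.46, -0.01, -1]
[-0.015, -0.0, 0.0, -0.03, 3.46, 0.04, -1]
[-0.015, -0.0, 0.0, -0.03, 3.46, 0.09, -1]
[-0.015, -0.0, 0.0, -0.03, 3.46, 0.14, -1]
[-0.015, -0.0, 0.0, -0.03, 3.45, 0.19, -1]
[-0.015, -0.0, 0.0, -0.03, 3.45, 0.24, -1]
[-0.015, -0.0, 0.0, -0.03, 3.45, 0.29, -1]
```

Emit:
step_arm(
  rows=[
    [[0,0,0,-0.2,2.5,-0.1,-1],[0,0,0,0,3.5,-0.1,-1],[0,0,0,0,4,-0.2,-1],[0,0,0,0,4,-0.2,-1],[0,0,0,0,4,-0.2,-1]],
  ],
)

```text
t: 15.45
tcp_pos: [0.4643, 0.1695, 0.1656]
ee_rot: [[0.004, 0.016, 1.0], [-0.006, 1.0, -0.016], [-1.0, -0.006, 0.004]]
force: [1.1, 0.0, -0.4]
finger_gap: 0.0117
```

Emit:
step_arm(
  rows=[
    [[0,0,0,0,4,-0.2,-1],[0,0,0,0,4,-0.2,-1],[0,0,0,0,3,-0.2,-1],[0,0,0,0,1.5,0,-1],[0,0,0,0,0.3,0,-1]],
  ],
)

```text
t: 15.95
tcp_pos: [0.4572, 0.3086, 0.1687]
ee_rot: [[0.006, 0.007, 1.0], [-0.001, 1.0, -0.007], [-1.0, -0.001, 0.006]]
force: [0.3, -0.1, -0.4]
finger_gap: 0.0117
```

```bash
python3 - <<'E'
from plan import *
from h import *
plan([.451,.339,.12],down(0),-1,step=.03)
for n_ in("scene","top"):
    f=grab_frame(n_);np.savez(n_+"15.npz",**f);cv2.imwrite(f"pics/{n_}15.png",f["img"])
E
```

```text
pos [0.4572 0.3086 0.1687] d [-0.0062  0.0304 -0.0487] rotdeg [-0.42  0.33  0.05] rows 2 F [ 0.3 -0.1 -0.4] gap 0.0117 t 15.95
[-0.004, 0.003, 0.0, 2.43, 1.52, -0.34, -1]
[-0.004, 0.003, 0.0, 2.43, 1.52, -0.32, -1]
```

View pics/top15.png

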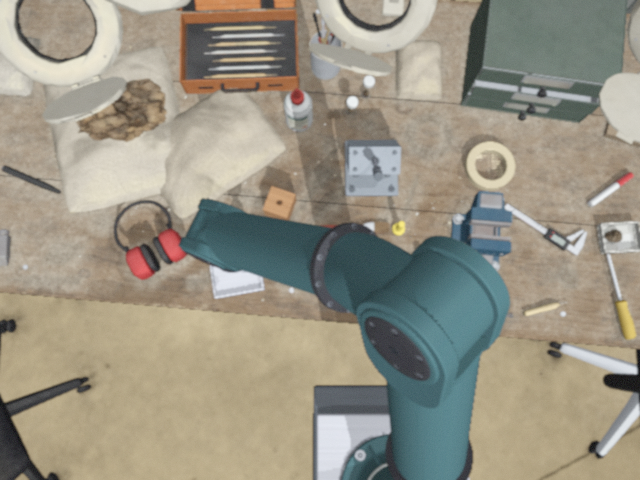

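View pics/scene15.png

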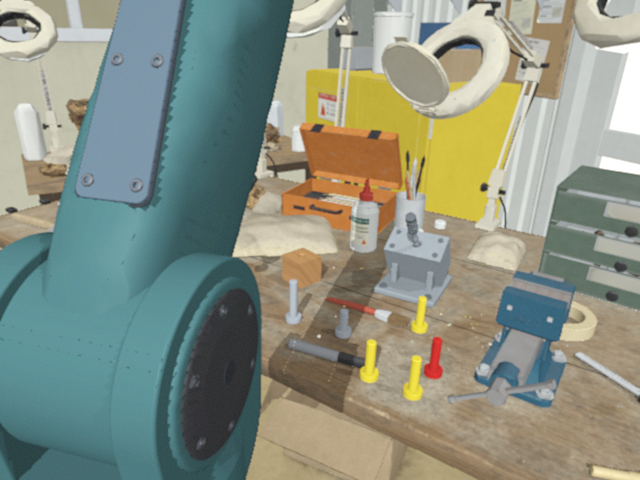

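The stand is empty, the rod is in the socket at (412,230) in the scene view, the medium stud has gone from (393,335), and the others are in place. The arm hides the tray, so I'll lower by position and force. The tray centre is (0.451, 0.339), and the floor contact should come at TCP z of about 0.0495.

Emit:
step_arm(
  rows=[
    [[-0.007,0.005,0,1,2,-0.4,-1],[0,0,0,2.5,0.9,-0.2,-1],[0,0,0,2.5,0.1,0,-1],[0,0,0,2,0,0,-1],[0,0,0,0.5,0,0,-1]],
  ],
)

```text
t: 16.55
tcp_pos: [0.4563, 0.3217, 0.081]
ee_rot: [[0.002, 0.019, 1.0], [-0.014, 1.0, -0.019], [-1.0, -0.014, 0.002]]
force: [-0.2, -0.1, -0.7]
finger_gap: 0.0117
```

```bash
python3 - <<'E'
from plan import *
plan([.451,.339,.054],down(0),-1,step=.03)
E
```

```text
pos [0.4563 0.3217 0.081 ] d [-0.0053  0.0173 -0.027 ] rotdeg [-1.09  0.11  0.82] rows 2 F [-0.2 -0.1 -0.7] gap 0.0117 t 16.55
[-0.009, 0.001, 0.007, 1.34, 0.88, -0.28, -1]
[-0.009, 0.001, 0.007, 1.34, 0.87, -0.27, -1]
```

Emit:
step_arm(
  rows=[
    [[-0.015,0,0.012,0,1,-0.4,-1],[-0.004,0,0.004,0.2,0.4,-0.1,-1],[0,0,0,0.6,0,0,-1],[0,0,0,0.4,0,0,-1],[0,0,0,0,0,0,-1]],
  ],
)

```text
t: 17.05
tcp_pos: [0.4532, 0.3333, 0.0699]
ee_rot: [[0.004, 0.004, 1.0], [0.002, 1.0, -0.004], [-1.0, 0.002, 0.004]]
force: [-0.7, -0.1, -1.2]
finger_gap: 0.0117
```

```bash
python3 - <<'E'
from plan import *
plan([.451,.339,.051],down(0),-1,step=.03)
E
```

```text
pos [0.4532 0.3333 0.0699] d [-0.0022  0.0057 -0.0189] rotdeg [-0.21  0.23 -0.09] rows 1 F [-0.7 -0.1 -1.2] gap 0.0117 t 17.05
[-0.004, 0.004, -0.002, 1.89, 0.57, -0.23, -1]
```

Vertical and centred. Lower slowly to contact.

Emit:
step_arm(
  rows=[
    [[-0.002,0.002,0,0.7,0.3,-0.1,-1],[0,0,0,0.5,0,0,-1],[0,0,0,0.3,0,0,-1],[0,0,0,0.15,0,0,-1]],
  ],
)

```text
t: 17.45
tcp_pos: [0.4527, 0.3371, 0.0527]
ee_rot: [[0.003, 0.001, 1.0], [0.003, 1.0, -0.001], [-1.0, 0.003, 0.003]]
force: [0.6, 0.1, -0.1]
finger_gap: 0.0115
```

Emit:
step_arm(
  rows=[
    [[0,0,0,0.15,0,0,-1]],
  ],
)

```text
t: 17.55
tcp_pos: [0.4526, 0.3371, 0.0509]
ee_rot: [[0.003, 0.001, 1.0], [0.002, 1.0, -0.001], [-1.0, 0.002, 0.003]]
force: [-0.6, -0.0, -1.0]
finger_gap: 0.0118
```

Emit:
step_arm(
  rows=[
    [[0,0,0,0.12,0,0,-1],[0,0,0,0.08,0,0,-1]],
  ],
)

```text
t: 17.75
tcp_pos: [0.4525, 0.3371, 0.0492]
ee_rot: [[0.003, 0.001, 1.0], [0.002, 1.0, -0.001], [-1.0, 0.002, 0.003]]
force: [-1.9, -1.1, 12.0]
finger_gap: 0.0118
```

Emit:
step_arm(
  rows=[
    [[0,0,0,0.08,0,0,-1],[0,0,0,0,0,0,-1]],
  ],
)

```text
t: 17.95
tcp_pos: [0.4526, 0.3373, 0.0496]
ee_rot: [[0.004, 0.001, 1.0], [0.001, 1.0, -0.001], [-1.0, 0.001, 0.004]]
force: [-0.6, -0.6, -1.2]
finger_gap: 0.0119
```

Floor contact came at z = 0.0492, as predicted. Open, then rise.

Emit:
step_arm(
  rows=[
    [[0,0,0,0,0,0,-0.4],[0,0,0,0,0,0,0],[0,0,0,0,0,0,0.2],[0,0,0,0,0,0,0.2],[0,0,0,0,0,0,0.2]],
  ],
)

```text
t: 18.45
tcp_pos: [0.453, 0.3375, 0.0497]
ee_rot: [[0.005, 0.001, 1.0], [0.002, 1.0, -0.001], [-1.0, 0.002, 0.005]]
force: [-0.3, -0.0, 0.6]
finger_gap: 0.0515
```

Emit:
step_arm(
  rows=[
    [[0,0,0,-1,0,0,0.2],[0,0,0,-2,0,0,0.2],[0,0,0,-3,0,0,0.2],[0,0,0,-4,0,0,0.2],[0,0,0,-4,0,0,0.2]],
  ],
)

```text
t: 18.95
tcp_pos: [0.4493, 0.3344, 0.1905]
ee_rot: [[-0.006, -0.0, 1.0], [-0.007, 1.0, 0.0], [-1.0, -0.007, -0.006]]
force: [0.1, 0.6, -0.1]
finger_gap: 0.0512
```

Emit:
step_arm(
  rows=[
    [[0,0,0,-2,3,1,0.2],[0,0,0,0,4,0,0.2],[0,0,0,0,4,-1,0.2],[0,0,0,0,4,-1,0.2],[0,0,0,0,4,-1,0.2]],
  ],
)

```text
t: 19.45
tcp_pos: [0.4372, 0.5232, 0.2207]
ee_rot: [[0.007, 0.015, 1.0], [-0.005, 1.0, -0.015], [-1.0, -0.005, 0.007]]
force: [0.5, -0.1, 0.3]
finger_gap: 0.0514
```

Emit:
step_arm(
  rows=[
    [[0,0,0,0,4,-2,0.2],[0,0,0,0,4,-2,0.2],[0,0,0,0,4,-2,0.2],[0,0,0,0,2,-1,0.2],[0,0,0,0,0,0,0.2]],
  ],
)

```text
t: 19.95
tcp_pos: [0.361, 0.6752, 0.2232]
ee_rot: [[0.003, 0.009, 1.0], [0.002, 1.0, -0.009], [-1.0, 0.002, 0.003]]
force: [-0.4, -0.2, -0.5]
finger_gap: 0.0514
```

```bash
python3 - <<'E'
from plan import *
from h import *
for n_ in("scene","top"):
    f=grab_frame(n_);np.savez(n_+"16.npz",**f);cv2.imwrite(f"pics/{n_}16.png",f["img"])
    if n_=="top":cv2.imwrite("pics/top16b.png",cv2.resize(f["img"][130:310,200:440],None,fx=3.3,fy=3.3,interpolation=cv2.INTER_CUBIC))
E
```

```text
(no output)
```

View pics/top16b.png

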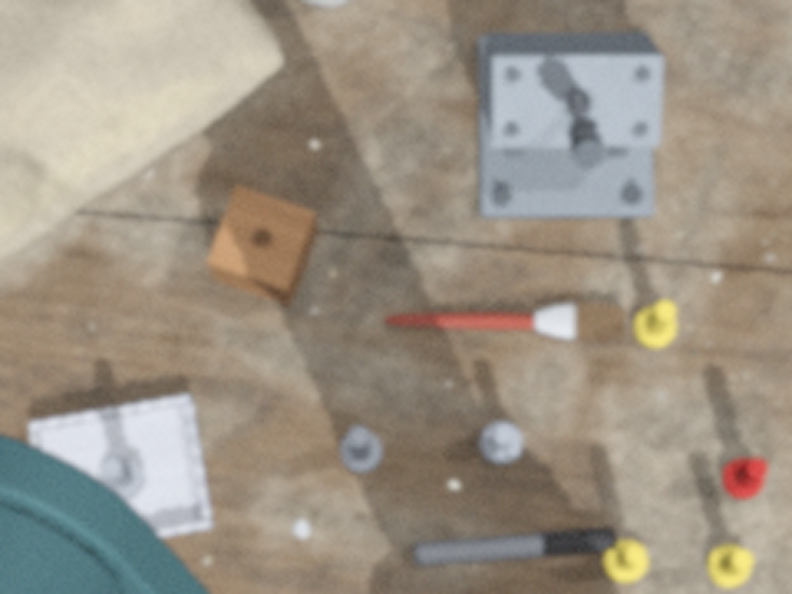

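View pics/scene16.png

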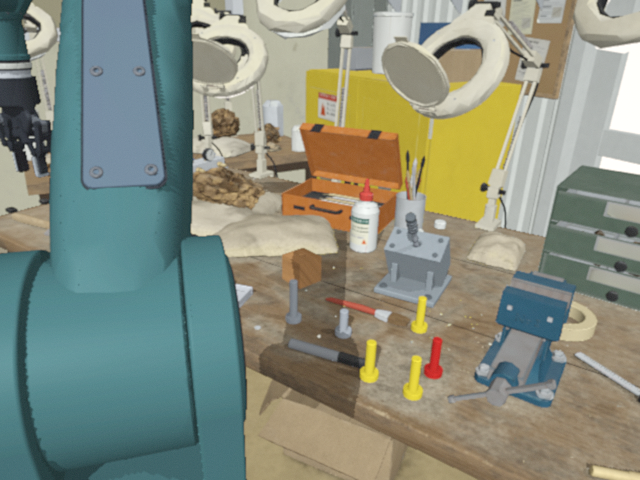

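The stud stands in the tray at (122,470) in the top view, the rod stands in the socket at (580,130), and the other studs, brush and pen are where they were. I'll check the stud's height from the depth image, then hand in.

```bash
python3 - <<'E'
from h import *
f=load("top16");P=pts(f);Z=P[...,2]
roi=np.zeros((480,640),bool);roi[255:290,228:247]=1;m=roi&(Z>.025)&(Z<.12)
print(m.sum(),P[m].mean(0).round(4),Z[m].max())
from station import *
o=get_obs();print(o["t"],abs(np.array(o["qvel"])).max(),o["tcp_pos"])
print(job_done())
E
```

```text
55 [0.4477 0.3363 0.0573] 0.07666823560535674
20.05 2.139973468167195 [0.3642377  0.67178877 0.2229122 ]
the job is handed in; nothing more can be done
None
```

The socket is 52 mm deep. The depth rod is standing in it, stud_52 is standing on its head in the kit tray, and the job was handed in at about 20 s.

**Probing:** I lowered the rod into the leaning socket in the grip. It touched bottom at 51.9 mm with about 18–20 N along the bore. The rings on the rod looked consistent with that depth. I paused there for about 1 s, let go, and it stayed standing.

**Stud:** I then took the medium grey stud and lowered it near the tray centre, at about (0.45, 0.34). Contact with the tray floor came at the expected height.

**Last checks:**
- **Stud and rod:** the top view shows the stud upright in the tray. Its highest depth reading was 77 mm against the true 66 mm. The first pictures also read about 5–6 mm high on the studs, so I put the rest down to depth noise. The rod is still in the socket.
- **Other items:** the two other studs, the brush, the marker and the red and yellow look-alikes look unmoved.
- **Robot:** it touches nothing, but was still settling slightly, at about 2 degrees/s, in the last reading before handing in.

**Disagreements:** the scene camera read about 3–4 mm low near the block. My first y estimates for the stud ranged over about 9 mm, and I settled that with a closer look before gripping. The arm hid the tray while I was placing the stud, so I placed it by position and force.

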